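# Wind up the display riser with its removable crank

## Task

Raise the chrome cap on the blue display riser: take the loose crank from its wooden rest, push it fully home on the riser's leaning square shaft and wind it clockwise (seen facing the shaft's end) until the display plate is fully up at its stop. Then lift the crank off the shaft and lay it back in the rest as it lay before, leaving the oil can, the tin and the tape measure where they stand, upright.

Things in the scene. Friction and masses are not known exactly. Their poses are not given: they have to be found in the camera images.
- shaft_root (a point): centre of the round steel collar face (48 mm wide, 125 mm above the table) on the blue riser's gear head (80 mm wide); the square shaft stands on it. z points out along the shaft, leaning 30 degrees from vertical towards the riser's front (to the robot's right); x points to the riser's back and up, y is level. This frame does not turn with the shaft
- shaft_tip (a point): tip of the steel square shaft, 24 mm from shaft_root along z, same axes. The greased shaft is 14 mm square, its last 4 mm taper to 8.5 mm square. How the square stands about z is not told and differs each time: feel for it. It takes 0.25 N m to turn and stays where it is left. Clockwise (negative about z) raises the plate, 12 mm per rad; 3.5 to 5 rad remain to a hard stop
- plate_top (a point): centre of the top of the round blue display plate (96 mm) on a post 200 mm behind the point under shaft_root, with a chrome cap (100 mm wide, 63 mm tall) fixed on it. Its z is 0.102 m at the bottom, 0.162 m fully up at the stop; it starts 0 to 18 mm above the bottom
- crank_boss (a point): loose crank (about 0.25 kg): centre of the grip part of its dark hub, a 28 mm square bar 58 mm long. z points along the hub away from its socket, x along the arm to the handle. This point is on the hub's axis, 44 mm above the socket's mouth; the bare grip part reaches 14 mm up and down from it. Best gripped across the arm, on the faces towards +y and -y
- crank_mouth (a point): centre of the mouth of the square socket in the hub's lower end, 44 mm below crank_boss, same axes. The socket is 17 mm square, 26 mm deep, sides parallel to x and y. Fully home on the shaft, the mouth rests on the collar face. The arm (16 mm wide, 10 mm thick) leaves the hub 20 to 30 mm above the mouth and ends at x = 93 mm
- crank_handle (a point): middle of the crank's red handle, a freely spinning upright sleeve, 20 mm in diameter and 47 mm tall, standing on the arm 80 mm from the hub's axis (crank frame: x 80, y 0, z 56 mm above the mouth); same axes as crank_boss
- rest_seat (a point): crank's rest, a fixed plywood board 125 x 75 x 6 mm: the point on its top where the centre of the mouth stands. x points along the board to where the handle lies, z up. A wooden saddle (20 mm long, centred at x = 52 mm) carries the arm 20 mm above the board, between two lips 36 mm apart and 9 mm high. The crank starts here, handle end over rest_end
- rest_end (a point): point on the rest's board under the handle, 80 mm from rest_seat along x
- oil_can: red oil can, bystander, 70 mm wide and 150 mm tall; origin at the centre of its foot, z up
- bolt_tin: grey open tin, bystander, 60 mm wide and 45 mm tall; origin at the centre of its foot, z up
- tape_measure: yellow tape measure, bystander, 66 x 76 x 34 mm; origin at the centre of its underside, z up

How it is judged (in metres and radians):
On the way, in this order (a step that is already met when the one before it is completed fails the run):
1. the crank is fully home on the square shaft (distance between crank_mouth and shaft_root below 0.006 m and angle between the z axis of crank_mouth and the z axis of shaft_root, either way round below 0.2 rad), for 0.2 s.
2. the plate is wound fully up with the crank on the shaft (height (world z) of plate_top above 0.158 m and distance between crank_mouth and shaft_root below 0.012 m), for 0.2 s.
At the end, for the whole second after the job is handed in: The display plate's top is within 4 mm of fully up (z above 0.158 m); the crank is off the shaft and lies still in its rest, upright within 0.15 rad, its mouth within 18 mm of rest_seat and its handle over rest_end within 35 mm (height (world z) of plate_top above 0.158 m and distance between crank_mouth and rest_seat below 0.018 m and horizontal distance between crank_handle and rest_end below 0.035 m and angle between crank_boss's own z axis and vertical below 0.15 rad and linear speed of crank below 0.02 m/s); the robot touches nothing.
It fails at once if the oil can, the tin or the tape measure is shifted by more than 30 mm (distance of any of oil_can, bolt_tin, tape_measure from where it was at the start of the episode above 0.03 m).
It fails at once if the oil can, the tin or the tape measure is tipped over (angle between any of oil_can, bolt_tin, tape_measure's own z axis and vertical above 0.6 rad).
It also fails if it takes over 72 s, if anything falls off the work surface, if the arm or the gripper's body presses on something with over 40 N, if the wrist force passes 120 N, or if a joint passes its speed limit or range.

## Robot

A 6-joint arm with a two-finger parallel gripper is mounted at the origin on a cart in front of the work surface, level with it; the furniture and walls round the work are solid. World frame = base frame: x ahead of the robot, y to its left, z up, the work surface at z = 0. Lengths are in mm, angles in rad, forces in N, time in s.
With the tool pointing down it reaches from about 350 to 775 mm from the base axis. Payload 7.3 kg.
Tool frame: the origin (TCP) lies between the finger pads; the fingertips stand 25 mm ahead of it and the grasp point (between the pads) lies 6 mm ahead of it; z points along the fingers, y is the line along which they close (so a half turn about z gives the same grasp; the last joint's range is limited). The gripper opens to 92 mm and grips with 3 to 60 N. Pads are 19 mm wide; open, the fingers measure 130 mm over their backs; the gripper's body (75 mm by 190 mm) begins 47 mm behind the grasp point.
Start: joints at [1.095, 0.342, 1.524, -0, 1.275, -0.146], TCP at [170.008, 496.729, 251.741] pointing down, gripper open.
Joint ranges: [-2.53, 2.53], [-0.77, 2.02], [0.04, 2.7], [-1, 4.14], [0.28, 2.66], [-3.11, 3.11]. Speed limits (rad/s): [2.57, 2.57, 3.14, 3.14, 3.14, 3.14].

## Interface

Orientations are given as [roll, pitch, yaw] about the fixed x, y, z axes, in that order (R = Rz(yaw) Ry(pitch) Rx(roll)).
In Python, from plant import bot gives the robot as it stands.
- The arm moves only by the tool play_rows, never from a script. Its argument "commands" is a list of rows, each an object of numbers: "x", "y", "z": the shift along the tool's x, y, z in m; "twist": the turn about the tool's z in degrees. In form: [{"x": .., "y": .., "z": .., "twist": ..}, ...]. A call has exactly 8 rows; each row is the pose to reach, as a shift and turn from the pose commanded when the call began, along the tool's axes at that moment; what a row does not reach only later rows make up. A row lasts 1/10 s, in which the tool goes at most 50 mm and 8.59 degrees, less where a joint would pass 70% of its speed; a pose out of reach is approached as far as the arm can. A call with a gripper value outside its range is refused whole. "jaw" is the closure, from 0 (fully open) to 1 (shut), set as the call begins (left out, the last holds). The fingers move at their own pace and stop on an object; the grip force is fixed at half the most. Time passes only in rows, so rows that repeat a pose let the fingers close, or fill a call up. It gives the time, the measured TCP pose, the force, the opening and the grip force at its end, in the units of the state.
- bot.get_obs(): the state, without advancing time (a new reading comes with each control period).
- bot.capture(name): name is "scene" or "top" or "wrist"; returns a dict with "pixels" (420x560x3 uint8, red, green, blue), "fx", "fy", "cx", "cy" (pixels), "eye" and "rotation" of the camera in the world. Camera axes: x right, y down, z forward; pixel columns grow to the right and rows downward; lengths in mm; the calibration is good to about 2 mm. A picture is of the moment at which its call begins. There is no depth.
- bot.close_job(): hands the job in; it is judged then, once.
The state is a dict: "time": time; "joint_positions": joint angles; "dq": joint speeds; "tau": joint torques, N m; "tool_pos": TCP position; "tcp_rot": TCP orientation; "contact_force": force on the tool from outside, world axes, zero at the start; "moment": the same for the moment, N m; "grip_width": finger opening in mm; "finger_force": force on a finger pad.
Only numpy, scipy, OpenCV 4.12 (cv2) and the standard library are available. Lean on these libraries where they do the work, as an engineer would, in place of code of your own. Each camera call takes 0.05 s, during which the arm holds its last target. There are 200 camera calls.

## Working session

There is one attempt and no reset: what is moved stays moved. The work goes in short steps, Python scripts to look and compute and a tool call to move; the robot and the scene stay as the last step left them, time stands still between calls to the robot, and variables do not carry over. Pictures are saved under pics/ and viewed, at most 10 in all, crops included, and the job is handed in when it is done.

Besides the shell and the picture viewer there is one more tool, called after ">>>" by a JSON object that holds its "method" and its "body", one argument or row to a line. play_rows: Moves the arm, as the interface text tells. Its arguments: {"type":"object","properties":{"commands":{"type":"array"},"jaw":{"type":"number"}},"required":["commands"]}

```bash
ls; mkdir -p pics; python3 - <<'E'
from plant import bot
import cv2,numpy as np
o=bot.get_obs();print(o)
for n in("scene","top","wrist"):
    c=bot.capture(n);cv2.imwrite(f"pics/{n}0.png",c["pixels"][:,:,::-1]);print(n,c["fx"],c["fy"],c["cx"],c["cy"],c["eye"],np.array(c["rotation"]).round(4).tolist())
    np.save(f"pics/{n}0.npy",c,allow_pickle=True)
E
```

```text
pics
{'time': 0.0, 'joint_positions': array([ 1.09501499e+00,  3.42725650e-01,  1.52500710e+00, -1.50615237e-05,
        1.27539124e+00, -1.46000809e-01]), 'dq': array([-0.00203303, -0.00066209, -0.00035726,  0.00010704, -0.00057406,
       -0.00044702]), 'tau': array([-1.24838614e-03, -4.31241775e+01, -2.44222248e+01,  7.15914136e-02,
        5.58489596e-02, -1.00521468e-04]), 'tool_pos': array([169.82876034, 496.38880393, 251.04687185]), 'tcp_rot': array([-3.14007551e+00, -2.08534116e-04,  2.81181636e+00]), 'contact_force': array([ 0.18441006, -0.45191546,  0.73198814]), 'moment': array([-0.02861428,  0.0030088 , -0.00645614]), 'finger_force': 0.0, 'grip_width': 91.7951223027765}
scene 537.9819041534646 537.9819041534646 285.26534564124546 213.57355054915675 [ -240.84677385 -1303.79552583   839.43469231] [-2.062, -0.0126, -0.5593]
top 422.07687250377614 422.07687250377614 278.2026818190317 210.4566167373878 [ 382.79305178 -143.04130924 1658.63907107] [-3.0718, -0.0001, -1.574]
wrist 297.20319409851203 297.20319409851203 281.7514578594836 208.55262470874644 [ 99.28772945 519.56480773 384.50995304] [2.8633, 0.0014, 1.2424]
```

View pics/scene0.png

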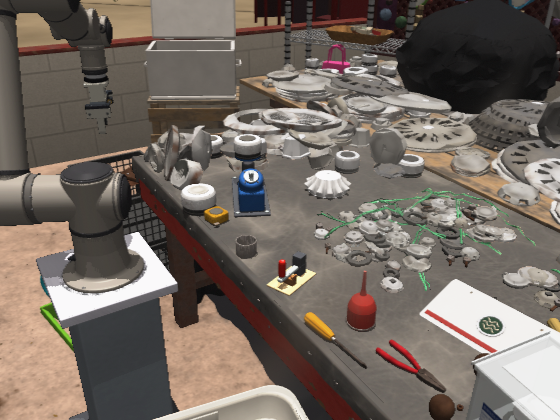

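View pics/top0.png

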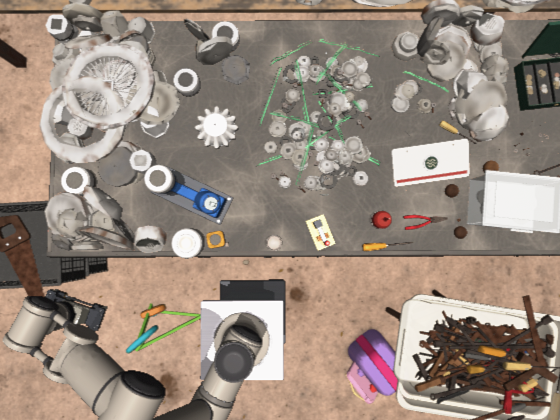

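View pics/wrist0.png

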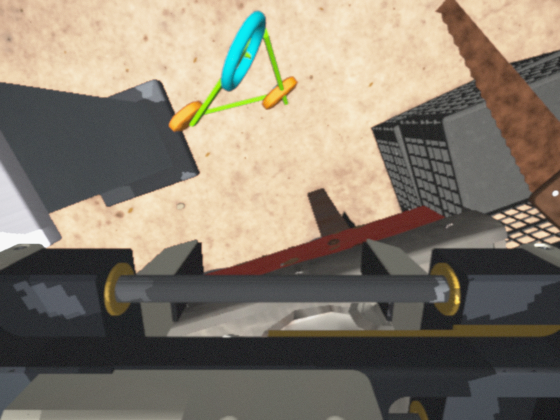

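The scene view shows the riser at about (251,190) px, the tape at (216,214), the tin at (245,245), the rest with crank at (291,277) and the oil can at (362,308). In the top view the riser head is at (211,203), the cap at (159,178), the rest at (320,232), the tin at (274,242), the tape at (217,240) and the oil can at (381,220). The wrist view shows only the floor.

```bash
cat > h.py <<'E'
import numpy as np,cv2
from scipy.spatial.transform import Rotation as R
def load(n): return np.load(f"pics/{n}.npy",allow_pickle=True).item()
def rot(c):
    r=np.array(c["rotation"]); return r if r.shape==(3,3) else R.from_euler("xyz",r).as_matrix()
def proj(c,p):
    q=(np.atleast_2d(p)-c["eye"])@rot(c); return np.c_[c["fx"]*q[:,0]/q[:,2]+c["cx"],c["fy"]*q[:,1]/q[:,2]+c["cy"]]
def cast(c,uv,z):
    uv=np.atleast_2d(uv).astype(float); d=np.c_[(uv[:,0]-c["cx"])/c["fx"],(uv[:,1]-c["cy"])/c["fy"],np.ones(len(uv))]@rot(c).T
    return c["eye"]+d*((z-c["eye"][2])/d[:,2])[:,None]
E
python3 - <<'E'
from h import *
t=load("top0");s=load("scene0")
print(cast(t,[[320,232],[212,203],[159,178],[381,220],[274,242],[217,240]],0).round())
print(proj(s,cast(t,[[320,232],[212,203]],0)))
def crop(c,x,y,w,h,k): 
    return cv2.resize(c["pixels"][y:y+h,x:x+w,::-1],None,fx=k,fy=k,interpolation=cv2.INTER_CUBIC)
a=crop(t,300,207,40,50,6);a2=crop(t,165,170,80,50,6)
b=crop(s,260,245,60,50,6);b2=crop(s,225,165,60,50,6)
r1=np.hstack([a,a2,]);r2=np.hstack([b,b2]);r1=r1[:,:720]
cv2.imwrite("pics/c1.png",np.vstack([r1,r2]))
E
```

```text
[[ 413. -307.    0.]
 [ 529.  117.    0.]
 [ 629.  328.    0.]
 [ 460. -548.    0.]
 [ 375. -127.    0.]
 [ 383.   97.    0.]]
[[290.93564916 279.89560307]
 [252.0733612  207.11793056]]
```

View pics/c1.png

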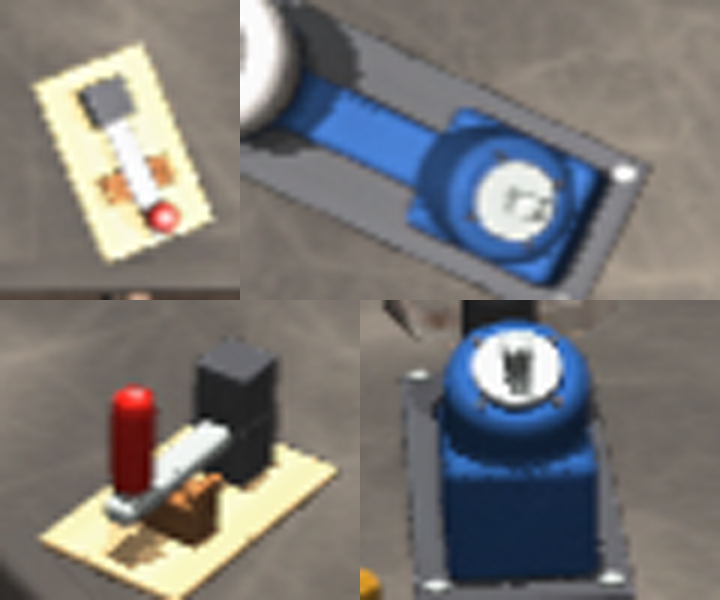

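The crops show the crank in the rest with the hub at about (317.7,224) and the handle at (327,243) in the top view. The riser's front lies towards image right and down. The white collar is at (211,204) in the top view and (251,177) in the scene view.

```bash
cat >> h.py <<'E'
def tri(c1,u1,c2,u2):
    A=[];b=[]
    for c,u in((c1,u1),(c2,u2)):
        d=cast(c,u,0)[0]-c["eye"];d/=np.linalg.norm(d);P=np.eye(3)-np.outer(d,d);A.append(P);b.append(P@c["eye"])
    return np.linalg.lstsq(np.vstack(A),np.hstack(b),rcond=None)[0]
def big(mask,x,y,w,h):
    m=np.zeros(mask.shape,np.uint8);m[y:y+h,x:x+w]=mask[y:y+h,x:x+w]
    cs,_=cv2.findContours(m,cv2.RETR_EXTERNAL,cv2.CHAIN_APPROX_NONE);c=max(cs,key=cv2.contourArea)
    return c,cv2.moments(c)
def cen(mm): return np.array([mm["m10"],mm["m01"]])/mm["m00"]
E
python3 - <<'E'
from h import *
t=load("top0");s=load("scene0")
for n,c,w in(("top",t,(195,190,35,28)),("scene",s,(238,165,26,22))):
    g=c["pixels"].astype(int);m=(g.min(2)>130)
    k,mm=big(m,*w);e=cv2.fitEllipse(cv2.convexHull(k));print(n,"collar",cen(mm),e,cast(c,e[0],125))
    if n=="top":ct=e[0]
    else: cs=e[0]
print("tri",tri(t,ct,s,cs))
b=[cast(t,[[229,198.8],[218.7,219.7]],6),cast(s,[[267,211.2],[237.8,212.5]],6)]
for q in b:
    d=q[0]-q[1];print("bolts",q.round(1),np.degrees(np.arctan2(d[1],d[0])))
g=t["pixels"].astype(int)
# cap and board
hsv=cv2.cvtColor(t["pixels"],cv2.COLOR_RGB2HSV)
k,mm=big((g[:,:,0]>150)&(g[:,:,0]-g[:,:,2]>35)&(g[:,:,1]>130),300,207,40,48);r=cv2.minAreaRect(k);q=cast(t,cv2.boxPoints(r),6)
print("board",r,q[:,:2].round(1).tolist(),q.mean(0))
k,mm=big(g.max(2)<110,308,215,18,16);print("hub",cen(mm),cast(t,cen(mm),64))
k,mm=big((g[:,:,0]>130)&(g[:,:,1]<90),315,230,20,25);print("handle",cen(mm),cast(t,cen(mm),86))
g=s["pixels"].astype(int)
k,mm=big((g[:,:,0]>100)&(g[:,:,1]<60),270,250,20,30);top=k[k[:,0,1].argmin(),0];print(top,cv2.boundingRect(k))
cap=cast(t,[159,179],150);print("cap?",cap)
E
```

```text
top collar [210.19363762 203.05255878] ((210.2429962158203, 203.0120849609375), (12.991546630859375, 13.102043151855469), 72.59881591796875) [[517.9537338  104.19592189 125.        ]]
scene collar [250.55204216 175.55204216] ((250.60934448242188, 175.61912536621094), (11.73205280303955, 14.95246410369873), 94.94497680664062) [[517.29692686 101.78976231 125.        ]]
tri [518.30597936 104.25345999 123.81528334]
bolts [[544.8  49.8   6. ]
 [462.7  89.7   6. ]] -25.94231668326618
bolts [[551.8  56.5   6. ]
 [464.6  97.6   6. ]] -25.23493802021446
board ((320.0517272949219, 231.8793182373047), (32.496681213378906, 19.869400024414062), 68.19859313964844) [[458.5, -247.7], [487.3, -320.3], [369.1, -366.1], [340.7, -293.8]] [ 413.90446715 -306.97004156    6.        ]
hub [314.5 225. ] [[ 438.69175236 -280.53731753   64.        ]]
handle [nan nan] [[nan nan nan]]
[284 260] (279, 260, 7, 6)
cap? [[603.14266725 285.4190495  150.        ]]h.py:20: RuntimeWarning: invalid value encountered in divide
  def cen(mm): return np.array([mm["m10"],mm["m01"]])/mm["m00"]
```

```bash
cat >> h.py <<'E'
F=np.array([-.432,-.902,0]);F/=np.linalg.norm(F)   # riser front
def to(o,p,yaw):
    "shift in tool axes (m) and twist (deg) from state o to TCP p (mm), yaw deg"
    Rm=R.from_euler("xyz",o["tcp_rot"]).as_matrix();d=Rm.T@(np.array(p)-o["tool_pos"])/1000
    y0=np.degrees(o["tcp_rot"][2]);return d.round(4),round(-((yaw-y0+180)%360-180),1)
E
python3 - <<'E'
from h import *
t=load("top0")
h=cast(t,[317.5,223.7],64)[0];k=cast(t,[326.7,242.8],86)[0];print(h,k,np.degrees(np.arctan2(*(k-h)[1::-1])),np.linalg.norm((k-h)[:2]))
print(h+80*np.array([-.932,-.362,0]))
q=np.array([413.9,-307.0,0]);print("board center rel hub along x",(q-h)@np.array([-.932,-.362,0]),(q-h)@np.array([.362,-.932,0]))
E
```

```text
[ 443.56835822 -291.91964206   64.        ] [ 371.64505649 -323.35825088   86.        ] -156.38923700003457 78.49425110310551
[ 369.00835822 -320.87964206   64.        ]
board center rel hub along x 33.10999943787837 3.3149479212487964
```

>>> {"method": "play_rows", "body": {
  "commands": [
    {"x": -0.04, "y": -0.022, "z": 0, "twist": -6},
    {"x": -0.457, "y": -0.252, "z": 0, "twist": -83},
    {"x": -0.457, "y": -0.252, "z": 0, "twist": -83},
    {"x": -0.457, "y": -0.252, "z": 0, "twist": -83},
    {"x": -0.457, "y": -0.252, "z": 0, "twist": -83},
    {"x": -0.457, "y": -0.252, "z": 0, "twist": -83},
    {"x": -0.457, "y": -0.252, "z": 0, "twist": -83},
    {"x": -0.457, "y": -0.252, "z": 0, "twist": -83}
  ]
}}

```text
time: 0.95
tool_pos: [405.2, 239.2, 251.7]
tcp_rot: [3.141, -0.0, -2.458]
contact_force: [0.5, 1.5, -0.8]
grip_width: 91.9
finger_force: 0.0
```

```bash
python3 - <<'E'
from h import *
from plant import bot
print(to(bot.get_obs(),[520.7,109.8,205],-115.6))
E
```

```text
(array([-0.0078, -0.1733,  0.0467]), np.float64(-25.2))
```

>>> {"method": "play_rows", "body": {
  "commands": [
    {"x": -0.002, "y": -0.045, "z": 0, "twist": -8},
    {"x": -0.004, "y": -0.09, "z": 0, "twist": -16},
    {"x": -0.006, "y": -0.135, "z": 0.01, "twist": -25},
    {"x": -0.008, "y": -0.173, "z": 0.03, "twist": -25},
    {"x": -0.008, "y": -0.173, "z": 0.047, "twist": -25},
    {"x": -0.008, "y": -0.173, "z": 0.047, "twist": -25},
    {"x": -0.008, "y": -0.173, "z": 0.047, "twist": -25},
    {"x": -0.008, "y": -0.173, "z": 0.047, "twist": -25}
  ]
}}

```text
time: 1.75
tool_pos: [519.2, 111.8, 205.8]
tcp_rot: [-3.14, 0.001, -2.026]
contact_force: [0.4, 0.4, 0.4]
grip_width: 91.8
finger_force: 0.0
```

```bash
python3 - <<'E'
from h import *
from plant import bot
c=bot.capture("wrist");np.save("pics/w1.npy",c,allow_pickle=True)
r=np.array([517.7,103.5,125]);z=.5*F+[0,0,.866]
p=proj(c,[r,r+24*z]);print(p,c["eye"],bot.get_obs()["tool_pos"])
x,y=p[1].astype(int);a=c["pixels"][max(0,y-60):y+60,max(0,x-70):x+70,::-1];print(x-70,y-60)
cv2.imwrite("pics/w1c.png",cv2.resize(a,None,fx=5,fy=5,interpolation=cv2.INTER_CUBIC))
E
```

```text
[[278.68371851 215.96740304]
 [278.15562187 208.23568175]] [485.86764432  44.29235981 339.13621573] [519.2537866  111.8556315  205.94774614]
208 148
```

View pics/w1c.png

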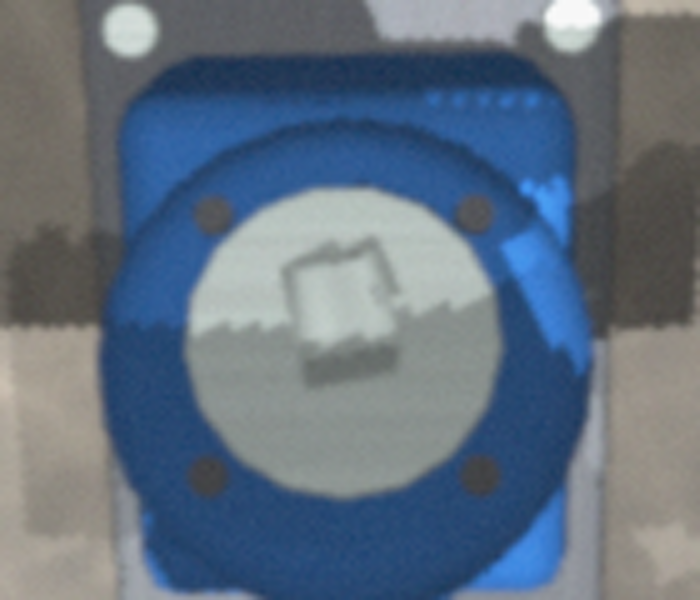

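The wrist crop shows the collar centre at about (276.2,215.7) px. The square tip is turned about 13° counter-clockwise, seen facing the shaft's end, and the screws show that the assumed front direction is right.

>>> {"method": "play_rows", "body": {
  "commands": [
    {"x": 0.04, "y": -0.011, "z": -0.01, "twist": 8},
    {"x": 0.394, "y": -0.112, "z": -0.02, "twist": 70},
    {"x": 0.394, "y": -0.112, "z": -0.02, "twist": 70},
    {"x": 0.394, "y": -0.112, "z": -0.02, "twist": 70},
    {"x": 0.394, "y": -0.112, "z": -0.02, "twist": 70},
    {"x": 0.394, "y": -0.112, "z": -0.02, "twist": 70},
    {"x": 0.394, "y": -0.112, "z": -0.02, "twist": 70},
    {"x": 0.394, "y": -0.112, "z": -0.02, "twist": 70}
  ]
}}

```text
time: 2.6
tool_pos: [449.3, -275.5, 225.6]
tcp_rot: [-3.14, 0.002, 3.062]
contact_force: [0.4, -0.1, 0.2]
grip_width: 91.6
finger_force: 0.0
```

>>> {"method": "play_rows", "body": {
  "commands": [
    {"x": 0, "y": 0, "z": 0, "twist": 68},
    {"x": 0, "y": 0, "z": 0, "twist": 68},
    {"x": 0, "y": 0, "z": 0, "twist": 68},
    {"x": 0, "y": 0, "z": 0, "twist": 68},
    {"x": 0, "y": 0, "z": 0, "twist": 68},
    {"x": 0, "y": 0, "z": 0, "twist": 68},
    {"x": 0, "y": 0, "z": 0, "twist": 68},
    {"x": 0, "y": 0, "z": 0, "twist": 68}
  ]
}}

```text
time: 3.4
tool_pos: [449.9, -273.5, 225.4]
tcp_rot: [3.14, 0.002, 1.875]
contact_force: [-0.8, 0.3, -0.6]
grip_width: 91.7
finger_force: 0.0
```

```bash
python3 - <<'E'
from h import *
from plant import bot
c=load("w1");print("root",cast(c,[276.2,215.7],125),"tip",cast(c,[[275.8,208]],145.8))
o=bot.get_obs();print(o["time"],o["tool_pos"],o["tcp_rot"],o["joint_positions"][5],to(o,[446.8,-291.4,150],22))
E
```

```text
root [[519.29232041 102.48984322 125.        ]] tip [[513.87382411  91.82713461 145.8       ]]
3.4 [ 449.94732913 -273.48486546  225.36176917] [3.14048210e+00 1.53135626e-03 1.87518970e+00] -0.9962459685406067 (array([-0.016 , -0.0085,  0.0754]), np.float64(85.4))
```

>>> {"method": "play_rows", "body": {
  "commands": [
    {"x": -0.016, "y": -0.008, "z": 0, "twist": 68},
    {"x": -0.016, "y": -0.008, "z": 0, "twist": 68},
    {"x": -0.016, "y": -0.008, "z": 0, "twist": 68},
    {"x": -0.016, "y": -0.008, "z": 0, "twist": 68},
    {"x": -0.016, "y": -0.008, "z": 0, "twist": 68},
    {"x": -0.016, "y": -0.008, "z": 0, "twist": 68},
    {"x": -0.016, "y": -0.008, "z": 0, "twist": 68},
    {"x": -0.016, "y": -0.008, "z": 0, "twist": 68}
  ]
}}

```text
time: 4.2
tool_pos: [447.2, -291.2, 225.4]
tcp_rot: [3.14, -0.0, 0.688]
contact_force: [-0.3, 0.2, 0.2]
grip_width: 91.8
finger_force: 0.0
```

>>> {"method": "play_rows", "body": {
  "commands": [
    {"x": 0, "y": 0, "z": 0.03, "twist": 9},
    {"x": 0, "y": 0, "z": 0.06, "twist": 17},
    {"x": 0, "y": 0, "z": 0.06, "twist": 17},
    {"x": 0, "y": 0, "z": 0.06, "twist": 17},
    {"x": 0, "y": 0, "z": 0.06, "twist": 17},
    {"x": 0, "y": 0, "z": 0.06, "twist": 17},
    {"x": 0, "y": 0, "z": 0.06, "twist": 17},
    {"x": 0, "y": 0, "z": 0.06, "twist": 17}
  ]
}}

```text
time: 5.0
tool_pos: [446.9, -291.9, 164.9]
tcp_rot: [3.141, -0.001, 0.397]
contact_force: [0.1, -0.1, -0.7]
grip_width: 92.4
finger_force: 0.0
```

```bash
python3 - <<'E'
from h import *
from plant import bot
c=bot.capture("wrist");np.save("pics/w2.npy",c,allow_pickle=True)
o=bot.get_obs();print(o["time"],o["tool_pos"],o["tcp_rot"],to(o,[446.8,-291.4,56],22))
u=np.array([-.927,-.375,0]);h=np.array([444,-292.5,0]);v=np.array([.375,-.927,0])
P=[h+a*14*u+b*14*v+[0,0,64] for a,b in((1,1),(1,-1),(-1,-1),(-1,1))]+[h+80*u+[0,0,86]]
p=proj(c,P);print(p.round(1).tolist())
im=c["pixels"][:,:,::-1].copy()
for q in p: cv2.circle(im,tuple(q.round().astype(int)),2,(0,255,0),-1)
cv2.imwrite("pics/w2.png",im)
E
```

```text
5.05 [ 446.82150122 -291.83336135  164.66140885] [ 3.14096074e+00 -4.08534670e-04  3.96815454e-01] (array([ 1.000e-04, -5.000e-04,  1.087e-01]), np.float64(0.7))
[[296.4, 235.2], [263.1, 234.8], [263.0, 202.6], [297.3, 203.1], [278.7, 319.0]]
```

View pics/w2.png

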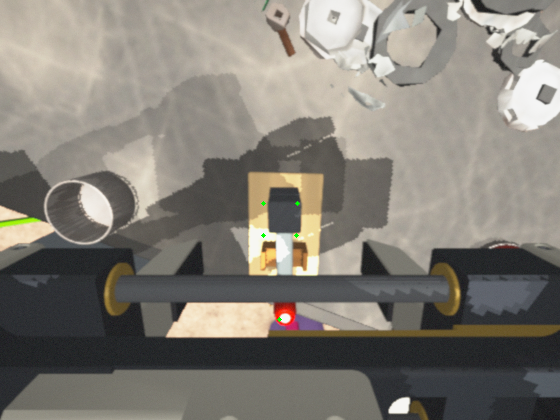

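The wrist picture shows the hub's top centre at about (285,218) px and the handle at (285,314). That is about 5 px right of my prediction, so the hub lies 4 mm further along tool y. The board is square to the tool.

>>> {"method": "play_rows", "body": {
  "commands": [
    {"x": 0, "y": 0.004, "z": 0.03, "twist": 0},
    {"x": 0, "y": 0.004, "z": 0.06, "twist": 0},
    {"x": 0, "y": 0.004, "z": 0.085, "twist": 0},
    {"x": 0, "y": 0.004, "z": 0.1, "twist": 0},
    {"x": 0, "y": 0.004, "z": 0.109, "twist": 0},
    {"x": 0, "y": 0.004, "z": 0.109, "twist": 0},
    {"x": 0, "y": 0.004, "z": 0.109, "twist": 0},
    {"x": 0, "y": 0.004, "z": 0.109, "twist": 0}
  ]
}}

```text
time: 5.85
tool_pos: [448.8, -295.9, 56.2]
tcp_rot: [3.14, -0.001, 0.396]
contact_force: [0.3, 0.4, 0.0]
grip_width: 91.8
finger_force: 0.0
```

>>> {"method": "play_rows", "body": {
  "commands": [
    {"x": 0, "y": 0, "z": 0, "twist": 0},
    {"x": 0, "y": 0, "z": 0, "twist": 0},
    {"x": 0, "y": 0, "z": 0, "twist": 0},
    {"x": 0, "y": 0, "z": 0, "twist": 0},
    {"x": 0, "y": 0, "z": 0, "twist": 0},
    {"x": 0, "y": 0, "z": 0, "twist": 0},
    {"x": 0, "y": 0, "z": 0, "twist": 0},
    {"x": 0, "y": 0, "z": 0, "twist": 0}
  ],
  "jaw": 1
}}

```text
time: 6.65
tool_pos: [448.3, -295.4, 55.2]
tcp_rot: [-3.141, -0.0, 0.396]
contact_force: [0.3, -0.1, 0.1]
grip_width: 32.3
finger_force: 0.0
```

```bash
python3 - <<'E'
from plant import bot
print(bot.get_obs())
E
```

```text
{'time': 6.65, 'joint_positions': array([-7.25529294e-01,  5.98787030e-01,  1.72197137e+00,  1.55120643e-04,
        8.20895158e-01,  4.48812230e-01]), 'dq': array([-0.00202998, -0.00172186,  0.00088306, -0.00083106, -0.00204076,
       -0.00022012]), 'tau': array([-7.29341605e-05, -4.86098170e+01, -1.72404706e+01,  6.54480164e-02,
       -1.18838918e-03,  8.13018551e-05]), 'tool_pos': array([ 448.25287002, -295.39148368,   55.18600258]), 'tcp_rot': array([-3.14148852e+00, -7.58326203e-05,  3.96349070e-01]), 'contact_force': array([ 0.27219837, -0.08406929,  0.12864652]), 'moment': array([-0.10646773,  0.11191906, -0.05118218]), 'finger_force': 0.0, 'grip_width': 32.31135437148752}
```

>>> {"method": "play_rows", "body": {
  "commands": [
    {"x": 0, "y": 0, "z": 0, "twist": 0},
    {"x": 0, "y": 0, "z": 0, "twist": 0},
    {"x": 0, "y": 0, "z": 0, "twist": 0},
    {"x": 0, "y": 0, "z": -0.01, "twist": 0},
    {"x": 0, "y": 0, "z": -0.03, "twist": 0},
    {"x": 0, "y": 0, "z": -0.06, "twist": 0},
    {"x": 0, "y": 0, "z": -0.1, "twist": 0},
    {"x": 0, "y": 0, "z": -0.14, "twist": 0}
  ]
}}

```text
time: 7.45
tool_pos: [447.8, -295.2, 196.8]
tcp_rot: [-3.141, 0.0, 0.396]
contact_force: [0.5, -1.2, -2.2]
grip_width: 28.1
finger_force: 29.9
```

```bash
python3 - <<'E'
from h import *
from plant import bot
o=bot.get_obs();print(o["tool_pos"],o["tcp_rot"],o["contact_force"],o["finger_force"],o["grip_width"])
root=np.array([519,102.8,125]);z=.5*F+[0,0,.866];tip=root+24*z
# pivot start: boss so that tip sits 65mm along arm; yaw -107.6
import math
yaw=-115.6;tx=np.array([math.cos(math.radians(yaw)),math.sin(math.radians(yaw)),0])
print("tip",tip,"tx",tx)
# boss above contact: arm underside 24 below boss; TCP 3mm +tx of boss, 6 above
p=tip+66*tx+3*tx+[0,0,24+6]
print("TCP at touch",p,to(o,p+[0,0,40],yaw))
E
```

```text
[ 447.84723636 -295.2178588   196.83595702] [-3.14096305e+00  3.62316904e-04  3.96291081e-01] [ 0.54734705 -1.21953273 -2.20896938] 29.942430895753205 28.08499113675176
tip [513.81659087  91.97723373 145.784     ] tx [-0.43208575 -0.90183253  0.        ]
TCP at touch [484.00267421  29.7507894  175.784     ] (array([ 0.1588, -0.2858, -0.0188]), np.float64(138.3))
```

>>> {"method": "play_rows", "body": {
  "commands": [
    {"x": 0.02, "y": -0.035, "z": -0.015, "twist": -8},
    {"x": 0.04, "y": -0.07, "z": -0.015, "twist": -16},
    {"x": 0.06, "y": -0.105, "z": -0.015, "twist": -24},
    {"x": 0.08, "y": -0.14, "z": -0.015, "twist": -32},
    {"x": 0.1, "y": -0.175, "z": -0.015, "twist": -40},
    {"x": 0.12, "y": -0.21, "z": -0.015, "twist": -48},
    {"x": 0.14, "y": -0.24, "z": -0.015, "twist": -56},
    {"x": 0.15, "y": -0.26, "z": -0.015, "twist": -64}
  ]
}}

```text
time: 8.25
tool_pos: [486.4, 4.7, 210.8]
tcp_rot: [3.141, -0.0, 1.521]
contact_force: [0.6, -0.2, -2.9]
grip_width: 27.6
finger_force: 29.9
```

>>> {"method": "play_rows", "body": {
  "commands": [
    {"x": 0, "y": 0, "z": 0, "twist": -8},
    {"x": 0, "y": 0, "z": 0, "twist": -16},
    {"x": 0, "y": 0, "z": 0, "twist": -24},
    {"x": 0, "y": 0, "z": 0, "twist": -32},
    {"x": 0, "y": 0, "z": 0, "twist": -40},
    {"x": 0, "y": 0, "z": 0, "twist": -48},
    {"x": 0, "y": 0, "z": 0, "twist": -56},
    {"x": 0, "y": 0, "z": 0, "twist": -64}
  ]
}}

```text
time: 9.05
tool_pos: [486.1, 2.3, 210.7]
tcp_rot: [-3.142, 0.0, 2.636]
contact_force: [0.6, -1.0, -2.9]
grip_width: 27.8
finger_force: 29.9
```

>>> {"method": "play_rows", "body": {
  "commands": [
    {"x": 0, "y": 0, "z": 0, "twist": -8},
    {"x": 0, "y": 0, "z": 0, "twist": -16},
    {"x": 0, "y": 0, "z": 0, "twist": -24},
    {"x": 0, "y": 0, "z": 0, "twist": -32},
    {"x": 0, "y": 0, "z": 0, "twist": -40},
    {"x": 0, "y": 0, "z": 0, "twist": -48},
    {"x": 0, "y": 0, "z": 0, "twist": -56},
    {"x": 0, "y": 0, "z": 0, "twist": -64}
  ]
}}

```text
time: 9.85
tool_pos: [486.0, 2.2, 210.7]
tcp_rot: [-3.141, 0.0, -2.53]
contact_force: [0.5, 0.1, -2.3]
grip_width: 27.6
finger_force: 29.9
```

```bash
python3 - <<'E'
from h import *
from plant import bot
o=bot.get_obs();print(o["time"],o["tool_pos"],o["tcp_rot"],o["contact_force"],o["finger_force"],o["joint_positions"].round(2),to(o,[492.5,26.4,200],-108))
E
```

```text
9.85 [486.03443043   2.21856298 210.67171224] [-3.14137922e+00  2.57648966e-06 -2.53006578e+00] [ 0.45286929  0.07816299 -2.2835744 ] 29.93933350313455 [-0.15  0.31  1.69 -0.    1.14 -2.34] (array([-0.0192,  0.0161,  0.0107]), np.float64(-37.0))
```

```bash
python3 - <<'E'
from h import *
from plant import bot
o=bot.get_obs();print(to(o,[490.6,20.7,190],-108))
E
```

```text
(array([-0.0143,  0.0125,  0.0207]), np.float64(-37.0))
```

>>> {"method": "play_rows", "body": {
  "commands": [
    {"x": -0.005, "y": 0.004, "z": 0, "twist": -8},
    {"x": -0.01, "y": 0.008, "z": 0, "twist": -16},
    {"x": -0.013, "y": 0.012, "z": 0, "twist": -24},
    {"x": -0.013, "y": 0.015, "z": 0, "twist": -32},
    {"x": -0.013, "y": 0.015, "z": 0, "twist": -37},
    {"x": -0.013, "y": 0.015, "z": 0.01, "twist": -37},
    {"x": -0.013, "y": 0.015, "z": 0.02, "twist": -37},
    {"x": -0.013, "y": 0.015, "z": 0.02, "twist": -37}
  ]
}}

```text
time: 10.65
tool_pos: [487.2, 22.1, 188.4]
tcp_rot: [3.138, -0.001, -1.892]
contact_force: [-0.5, -0.6, -2.8]
grip_width: 27.8
finger_force: 29.9
```

```bash
python3 - <<'E'
from h import *
from plant import bot
o=bot.get_obs();print(o["contact_force"],o["moment"],to(o,[490.6,20.7,180],-108))
E
```

```text
[-0.53157273 -0.64053289 -2.82818859] [0.02087773 0.14094716 0.01252032] (array([ 0.0002, -0.0037,  0.0084]), np.float64(-0.4))
```

Next I tilt the crank in the grip by pressing its arm on the shaft tip, starting with a part of the drop.

>>> {"method": "play_rows", "body": {
  "commands": [
    {"x": 0, "y": -0.004, "z": 0.004, "twist": 0},
    {"x": 0, "y": -0.004, "z": 0.008, "twist": 0},
    {"x": 0, "y": -0.004, "z": 0.012, "twist": 0},
    {"x": 0, "y": -0.004, "z": 0.015, "twist": 0},
    {"x": 0, "y": -0.004, "z": 0.018, "twist": 0},
    {"x": 0, "y": -0.004, "z": 0.021, "twist": 0},
    {"x": 0, "y": -0.004, "z": 0.024, "twist": 0},
    {"x": 0, "y": -0.004, "z": 0.024, "twist": 0}
  ]
}}

```text
time: 11.45
tool_pos: [492.6, 20.3, 166.6]
tcp_rot: [-3.14, -0.0, -1.891]
contact_force: [0.1, -4.6, 3.3]
grip_width: 27.7
finger_force: 30.0
```

```bash
python3 - <<'E'
from h import *
from plant import bot
c=bot.capture("scene");np.save("pics/s2.npy",c,allow_pickle=True)
o=bot.get_obs();print(o["contact_force"],o["moment"],o["tool_pos"],o["finger_force"])
a=c["pixels"][110:230,195:335,::-1]
cv2.imwrite("pics/s2c.png",cv2.resize(a,None,fx=5,fy=5,interpolation=cv2.INTER_CUBIC))
E
```

```text
[-0.57040577 -3.35267495  2.05375017] [-0.20804034  0.02539757 -0.12885003] [492.58156062  20.46620475 166.67272873] 30.001043141819537
```

View pics/s2c.png

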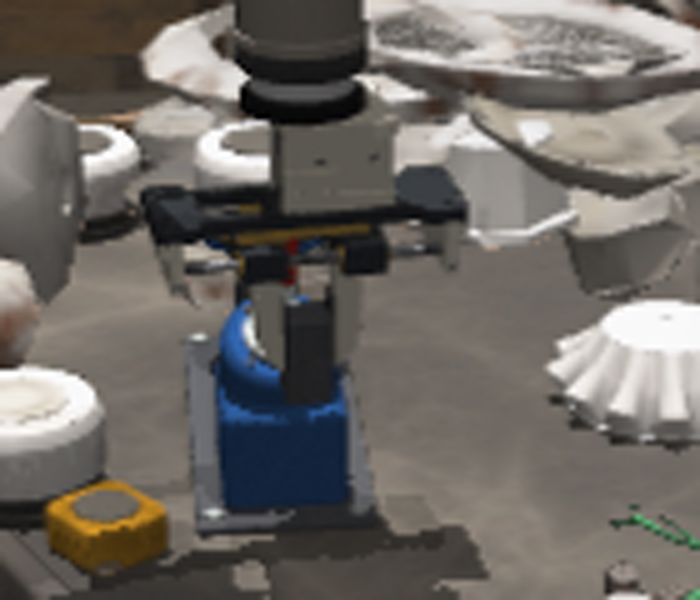

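The scene crop shows the hub held in front of the riser, with its bottom at about (310,400) in the crop and clear of the box. Contact on the shaft tip is a gentle 5 N.

>>> {"method": "play_rows", "body": {
  "commands": [
    {"x": 0, "y": 0, "z": 0.004, "twist": 0},
    {"x": 0, "y": 0, "z": 0.008, "twist": 0},
    {"x": 0, "y": 0, "z": 0.012, "twist": 0},
    {"x": 0, "y": 0, "z": 0.016, "twist": 0},
    {"x": 0, "y": 0, "z": 0.02, "twist": 0},
    {"x": 0, "y": 0, "z": 0.024, "twist": 0},
    {"x": 0, "y": 0, "z": 0.028, "twist": 0},
    {"x": 0, "y": 0, "z": 0.029, "twist": 0}
  ]
}}

```text
time: 12.3
tool_pos: [492.4, 21.2, 137.0]
tcp_rot: [-3.141, 0.001, -1.89]
contact_force: [0.9, -0.5, 4.8]
grip_width: 27.8
finger_force: 30.0
```

```bash
python3 - <<'E'
from h import *
from plant import bot
for n in("scene","wrist","top"):
    c=bot.capture(n);np.save(f"pics/{n}3.npy",c,allow_pickle=True)
o=bot.get_obs();print(o["contact_force"],o["moment"],o["tool_pos"],o["finger_force"])
s=load("scene3")["pixels"][125:225,205:285,::-1];w=load("wrist3")["pixels"][120:360,140:420,::-1]
cv2.imwrite("pics/c3.png",np.hstack([cv2.resize(s,(400,500),interpolation=cv2.INTER_CUBIC),cv2.resize(w,(400,500))]))
E
```

```text
[ 0.84462385 -1.35030163  0.93327154] [ 0.21042122 -0.18230376 -0.12304349] [492.11451854  21.00676456 137.06076137] 29.998570176539943
```

View pics/c3.png

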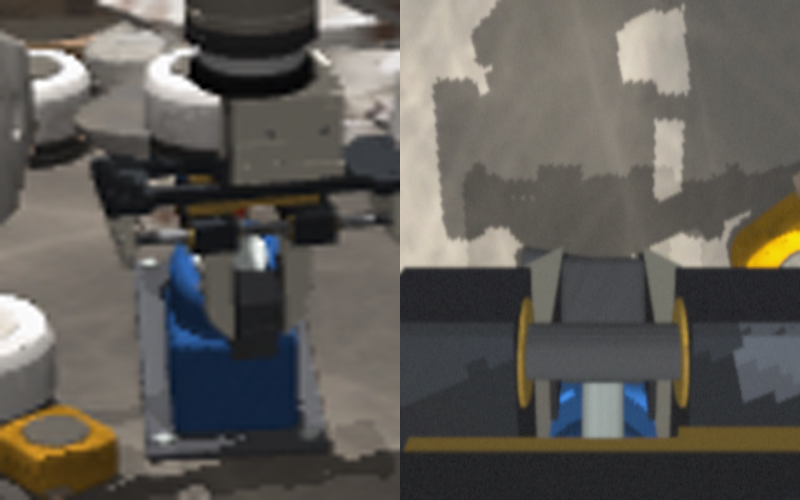

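The left half shows the hub tilted in front of the box. In the right half (wrist view) the hub's top front edge is at wrist row 242, columns 252–312, and the arm runs back over the shaft.

```bash
cat >> h.py <<'E'
def crank(o,th):
    "boss, rotation of crank held with tilt th (deg), tool x=-crank x, TCP 3 mm off"
    T=R.from_euler("xyz",o["tcp_rot"]).as_matrix();tx=T[:,0]*[1,1,0];boss=o["tool_pos"]-3*tx-[0,0,6]
    a=np.radians(th);cx=-tx*np.cos(a)+np.array([0,0,np.sin(a)]);cz=tx*np.sin(a)+np.array([0,0,np.cos(a)])
    return boss,np.c_[cx,np.cross(cz,cx),cz]
E
python3 - <<'E'
from h import *
from plant import bot
o=bot.get_obs();c=load("wrist3");s=load("scene3")
for th in(15,20,25,30,35,40):
    b,M=crank(o,th)
    P=[b+M@np.array(q) for q in((-14,-14,14),(-14,14,14),(14,0,14),(-14,0,-44),(80,0,12))]
    print(th,proj(c,P).round(0).tolist(),proj(s,P).round(0).tolist())
w=c["pixels"][235:275,282].astype(int).mean(1);print(w.round().tolist())
E
```

```text
15 [[252.0, 257.0], [311.0, 257.0], [281.0, 315.0], [282.0, 241.0], [281.0, 449.0]] [[261.0, 183.0], [252.0, 184.0], [255.0, 178.0], [256.0, 198.0], [251.0, 166.0]]
20 [[252.0, 254.0], [311.0, 254.0], [281.0, 314.0], [282.0, 247.0], [281.0, 458.0]] [[261.0, 184.0], [252.0, 185.0], [255.0, 178.0], [256.0, 197.0], [251.0, 164.0]]
25 [[253.0, 251.0], [310.0, 251.0], [281.0, 312.0], [282.0, 253.0], [281.0, 467.0]] [[261.0, 184.0], [252.0, 185.0], [255.0, 178.0], [256.0, 197.0], [252.0, 163.0]]
30 [[253.0, 249.0], [310.0, 249.0], [281.0, 309.0], [282.0, 258.0], [281.0, 475.0]] [[261.0, 185.0], [253.0, 186.0], [255.0, 178.0], [255.0, 196.0], [252.0, 162.0]]
35 [[253.0, 247.0], [310.0, 247.0], [281.0, 307.0], [282.0, 264.0], [281.0, 482.0]] [[262.0, 186.0], [253.0, 186.0], [256.0, 178.0], [255.0, 195.0], [252.0, 161.0]]
40 [[253.0, 245.0], [310.0, 245.0], [281.0, 304.0], [282.0, 270.0], [281.0, 487.0]] [[262.0, 186.0], [253.0, 187.0], [256.0, 178.0], [255.0, 194.0], [252.0, 160.0]]
[87.0, 87.0, 88.0, 88.0, 90.0, 88.0, 86.0, 84.0, 74.0, 63.0, 64.0, 70.0, 75.0, 78.0, 75.0, 77.0, 75.0, 75.0, 75.0, 74.0, 76.0, 75.0, 75.0, 75.0, 74.0, 72.0, 74.0, 76.0, 73.0, 75.0, 76.0, 77.0, 76.0, 77.0, 76.0, 78.0, 80.0, 79.0, 79.0, 68.0]
```

```bash
cat >> h.py <<'E'
root=np.array([519,102.8,125]);sz=.5*F+np.array([0,0,.866]);tip=root+24*sz
E
python3 - <<'E'
from h import *
from plant import bot
o=bot.get_obs();T=R.from_euler("xyz",o["tcp_rot"]).as_matrix()
b,M=crank(o,31);m=b-44*M[:,2];print("mouth",m,"axis err deg",np.degrees(np.arccos(M[:,2]@sz)))
print("to hover",T.T@(tip+8*sz-m)/1000, "up first",(tip+8*sz-m)[2]);print("push dir per mm",T.T@(-sz))
E
```

```text
mouth [500.16212354  45.3739069   93.34540014] axis err deg 3.8612192845373126
to hover [-0.04457315  0.00217927 -0.05936124] up first 59.36659986022366
push dir per mm [-0.49584131 -0.06396211  0.86602901]
```

>>> {"method": "play_rows", "body": {
  "commands": [
    {"x": 0, "y": 0, "z": -0.02, "twist": 0},
    {"x": 0, "y": 0, "z": -0.045, "twist": 0},
    {"x": 0, "y": 0.001, "z": -0.063, "twist": 0},
    {"x": -0.015, "y": 0.002, "z": -0.063, "twist": 0},
    {"x": -0.03, "y": 0.002, "z": -0.063, "twist": 0},
    {"x": -0.0445, "y": 0.002, "z": -0.063, "twist": 0},
    {"x": -0.0445, "y": 0.002, "z": -0.0595, "twist": 0},
    {"x": -0.0445, "y": 0.002, "z": -0.0595, "twist": 0}
  ]
}}

```text
time: 13.25
tool_pos: [503.6, 64.2, 195.4]
tcp_rot: [3.139, -0.001, -1.888]
contact_force: [0.6, 0.1, -2.9]
grip_width: 27.7
finger_force: 30.0
```

```bash
python3 - <<'E'
from h import *
from plant import bot
for n in("scene","wrist","top"):
    c=bot.capture(n);np.save(f"pics/{n}4.npy",c,allow_pickle=True)
o=bot.get_obs();print(o["contact_force"],o["tool_pos"],o["finger_force"])
b,M=crank(o,31);m=b-44*M[:,2];print(m-tip-8*sz)
s=load("scene4")["pixels"][125:225,205:285,::-1];w=load("wrist4")["pixels"][120:360,140:420,::-1]
cv2.imwrite("pics/c4.png",np.hstack([cv2.resize(s,(400,500),interpolation=cv2.INTER_CUBIC),cv2.resize(w,(400,500))]))
E
```

```text
[ 0.59020968  0.04545807 -2.93756289] [503.95228305  63.44675475 196.34562375] 29.994092101114802
[-0.08111589 -0.55832258 -0.08173748]
```

View pics/c4.png

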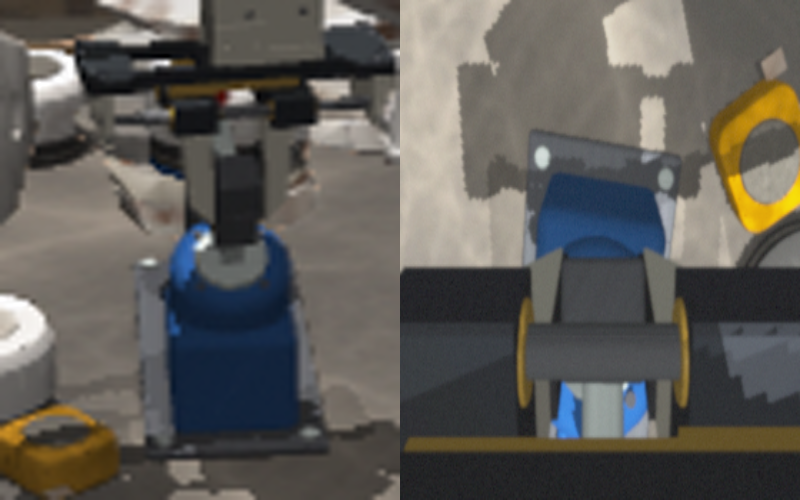

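The left half shows the hub's lower end just above the shaft, whose stub is visible at about (232,255). The hub is upright in the grip and the wrist view is unchanged.

```bash
python3 - <<'E'
from h import *
from plant import bot
o=bot.get_obs();s=load("scene4")
b,M=crank(o,31);m=b-44*M[:,2]
P=[m+M@np.array(q) for q in((-14,-14,0),(-14,14,0),(0,0,0),(-14,-14,58),(-14,14,58))]+[tip,root]
print(((proj(s,P)+.5-[205,125])*5).round(0).tolist())
g=s["pixels"].astype(int);sub=g[125:185,240:265]
for y in range(150,182,3): print(y,g[y,240:266].mean(1).astype(int).tolist())
E
```

```text
[[258.0, 241.0], [215.0, 245.0], [233.0, 225.0], [267.0, 187.0], [222.0, 190.0], [233.0, 232.0], [232.0, 254.0]]
150 [20, 20, 20, 20, 20, 21, 21, 20, 45, 89, 99, 82, 95, 96, 96, 92, 82, 72, 72, 46, 33, 32, 41, 58, 70, 89]
153 [84, 78, 89, 85, 86, 86, 87, 90, 102, 105, 104, 96, 86, 84, 85, 78, 42, 58, 84, 86, 86, 86, 89, 90, 60, 53]
156 [30, 55, 80, 86, 86, 86, 82, 65, 51, 61, 52, 50, 45, 42, 43, 38, 23, 43, 83, 86, 86, 87, 80, 53, 40, 71]
159 [41, 50, 77, 86, 86, 86, 85, 77, 32, 43, 43, 44, 44, 44, 44, 45, 39, 38, 73, 86, 85, 86, 84, 86, 105, 86]
162 [141, 127, 74, 87, 86, 86, 86, 77, 28, 44, 42, 41, 40, 39, 37, 36, 32, 43, 74, 86, 86, 87, 87, 92, 126, 139]
165 [119, 108, 49, 85, 86, 86, 87, 77, 23, 30, 30, 30, 30, 30, 29, 31, 28, 39, 74, 86, 86, 89, 98, 101, 107, 109]
168 [103, 95, 29, 31, 37, 57, 77, 77, 25, 30, 32, 32, 36, 34, 34, 33, 35, 52, 79, 102, 102, 100, 98, 99, 104, 111]
171 [122, 113, 70, 100, 102, 125, 158, 78, 31, 29, 29, 29, 30, 30, 30, 31, 56, 97, 91, 105, 113, 112, 111, 109, 108, 110]
174 [95, 98, 108, 140, 211, 221, 114, 83, 53, 45, 49, 50, 58, 67, 93, 100, 101, 97, 65, 48, 48, 57, 82, 105, 104, 105]
177 [93, 107, 111, 107, 89, 99, 100, 100, 96, 80, 70, 78, 83, 89, 102, 102, 102, 96, 71, 48, 47, 45, 54, 88, 110, 109]
180 [75, 88, 91, 46, 51, 63, 83, 102, 102, 103, 102, 102, 102, 103, 103, 100, 71, 56, 47, 47, 46, 42, 43, 61, 92, 104]
```

>>> {"method": "play_rows", "body": {
  "commands": [
    {"x": -0.001, "y": 0, "z": 0.002, "twist": 0},
    {"x": -0.002, "y": 0, "z": 0.0035, "twist": 0},
    {"x": -0.003, "y": 0, "z": 0.005, "twist": 0},
    {"x": -0.004, "y": -0.0005, "z": 0.007, "twist": 0},
    {"x": -0.005, "y": -0.001, "z": 0.0085, "twist": 0},
    {"x": -0.006, "y": -0.001, "z": 0.0105, "twist": 0},
    {"x": -0.007, "y": -0.001, "z": 0.012, "twist": 0},
    {"x": -0.007, "y": -0.001, "z": 0.012, "twist": 0}
  ]
}}

```text
time: 14.2
tool_pos: [508.2, 70.4, 185.4]
tcp_rot: [-3.14, 0.001, -1.89]
contact_force: [1.1, 1.1, 1.9]
grip_width: 27.7
finger_force: 30.0
```

```bash
python3 - <<'E'
from h import *
from plant import bot
o=bot.get_obs();print(o["contact_force"],o["moment"],o["tool_pos"])
b,M=crank(o,31);m=b-44*M[:,2];print("mouth in shaft",(m-root)@sz,(m-root)-((m-root)@sz)*sz)
E
```

```text
[1.08758565 1.10711832 1.89796458] [ 0.44448249 -0.1327651  -0.02901172] [508.15368316  70.42186589 185.40170651]
mouth in shaft 18.666930855345225 [1.23968115 0.4045611  0.52078316]
```

>>> {"method": "play_rows", "body": {
  "commands": [
    {"x": -0.001, "y": 0, "z": 0.0015, "twist": 0},
    {"x": -0.002, "y": 0, "z": 0.0035, "twist": 0},
    {"x": -0.003, "y": 0, "z": 0.005, "twist": 0},
    {"x": -0.003, "y": 0, "z": 0.005, "twist": 0},
    {"x": -0.003, "y": 0, "z": 0.005, "twist": 0},
    {"x": -0.003, "y": 0, "z": 0.005, "twist": 0},
    {"x": -0.003, "y": 0, "z": 0.005, "twist": 0},
    {"x": -0.003, "y": 0, "z": 0.005, "twist": 0}
  ]
}}

```text
time: 15.0
tool_pos: [509.3, 71.7, 182.7]
tcp_rot: [-3.137, -0.001, -1.89]
contact_force: [-5.9, -6.7, 20.3]
grip_width: 28.0
finger_force: 30.0
```

```bash
python3 - <<'E'
from h import *
from plant import bot
o=bot.get_obs();print(o["contact_force"],o["moment"],o["tool_pos"])
b,M=crank(o,31);m=b-44*M[:,2];print("mouth in shaft",(m-root)@sz,(m-root)-((m-root)@sz)*sz)
E
```

```text
[-5.90044204 -6.72510526 20.342535  ] [-0.60302601  0.90577912  0.09996922] [509.25463534  71.66297712 182.68002927]
mouth in shaft 15.512842258706474 [1.65421533 0.22508341 0.53054664]
```

>>> {"method": "play_rows", "body": {
  "commands": [
    {"x": 0.002, "y": 0, "z": -0.003, "twist": 0},
    {"x": 0.002, "y": -0.0007, "z": -0.003, "twist": -3},
    {"x": 0.002, "y": -0.0013, "z": -0.003, "twist": -6},
    {"x": 0.001, "y": -0.0013, "z": -0.0015, "twist": -6},
    {"x": 0, "y": -0.0013, "z": 0, "twist": -6},
    {"x": -0.0005, "y": -0.0013, "z": 0.001, "twist": -6},
    {"x": -0.001, "y": -0.0013, "z": 0.002, "twist": -6},
    {"x": -0.001, "y": -0.0013, "z": 0.002, "twist": -6}
  ]
}}

```text
time: 15.8
tool_pos: [510.1, 74.4, 177.9]
tcp_rot: [-3.141, 0.003, -1.786]
contact_force: [1.9, 8.1, -0.2]
grip_width: 27.3
finger_force: 30.0
```

```bash
python3 - <<'E'
from h import *
from plant import bot
o=bot.get_obs();f=o["contact_force"]+[0,0,2.7];x=np.array([.374,.781,.5]);y=np.array([-.902,.432,0])
print("force shaft xyz",f@x,f@y,f@sz,o["moment"],o["tool_pos"])
b,M=crank(o,31);m=b-44*M[:,2]-root;print("mouth in shaft",m@x,m@y,m@sz)
E
```

```text
force shaft xyz 8.28907848538972 1.8053947391360763 -1.8613341707997058 [ 1.60721229 -0.32794957  0.03404665] [510.06362496  74.42346634 177.94250626]
mouth in shaft 0.7387328507425375 1.6864181702701835 10.22813329475915
```

>>> {"method": "play_rows", "body": {
  "commands": [
    {"x": -0.0015, "y": -0.0002, "z": 0.001, "twist": 0},
    {"x": -0.0025, "y": -0.0004, "z": 0.0025, "twist": 0},
    {"x": -0.0035, "y": -0.0006, "z": 0.004, "twist": 0},
    {"x": -0.0045, "y": -0.0008, "z": 0.0055, "twist": 0},
    {"x": -0.0052, "y": -0.001, "z": 0.007, "twist": 0},
    {"x": -0.006, "y": -0.0012, "z": 0.0085, "twist": 0},
    {"x": -0.006, "y": -0.0012, "z": 0.009, "twist": 0},
    {"x": -0.006, "y": -0.0012, "z": 0.009, "twist": 0}
  ]
}}

```text
time: 16.6
tool_pos: [512.6, 79.5, 169.0]
tcp_rot: [-3.141, 0.001, -1.785]
contact_force: [1.0, 5.9, 4.8]
grip_width: 27.8
finger_force: 30.0
```

```bash
cat > st.py <<'E'
from h import *
from plant import bot
o=bot.get_obs();f=o["contact_force"]+[0,0,2.7];x=np.array([.374,.781,.5]);y=np.array([-.902,.432,0])
print(o["time"],"force shaft xyz",f@x,f@y,f@sz,o["moment"],o["tool_pos"],o["grip_width"])
b,M=crank(o,31);m=b-44*M[:,2]-root;print("mouth in shaft",m@x,m@y,m@sz)
E
python3 st.py
```

```text
16.6 force shaft xyz 8.757188414626166 1.6404647954645608 3.583011369999023 [ 1.18297426 -0.11344554  0.03047341] [512.56100431  79.5377124  168.96062924] 27.75427447979343
mouth in shaft 1.1721776664268535 1.6624055085563012 -0.39357585275063395
```

>>> {"method": "play_rows", "body": {
  "commands": [
    {"x": -0.001, "y": 0, "z": 0.0005, "twist": 0},
    {"x": -0.0015, "y": -0.0002, "z": 0.0015, "twist": 0},
    {"x": -0.002, "y": -0.0003, "z": 0.0025, "twist": 0},
    {"x": -0.0025, "y": -0.0004, "z": 0.0035, "twist": 0},
    {"x": -0.0025, "y": -0.0004, "z": 0.0035, "twist": 0},
    {"x": -0.0025, "y": -0.0004, "z": 0.0035, "twist": 0},
    {"x": -0.0025, "y": -0.0004, "z": 0.0035, "twist": 0},
    {"x": -0.0025, "y": -0.0004, "z": 0.0035, "twist": 0}
  ]
}}

```text
time: 17.4
tool_pos: [513.1, 80.7, 167.1]
tcp_rot: [-3.141, -0.001, -1.785]
contact_force: [-5.0, -0.7, 19.4]
grip_width: 27.8
finger_force: 30.0
```

```bash
python3 st.py
```

```text
17.4 force shaft xyz 8.70009732519755 4.208127214099794 20.5511232245477 [ 0.16126684  1.05433743 -0.01553234] [513.05284888  80.66396092 167.1075143 ] 27.847386274747034
mouth in shaft 1.308027093336014 1.71088031700027 -2.6118197360319773
```

>>> {"method": "play_rows", "body": {
  "commands": [
    {"x": 0, "y": 0, "z": 0, "twist": 0},
    {"x": 0, "y": 0, "z": 0, "twist": 0},
    {"x": 0, "y": 0, "z": 0, "twist": 0},
    {"x": 0, "y": 0, "z": 0, "twist": 0},
    {"x": 0, "y": 0, "z": -0.03, "twist": 0},
    {"x": 0, "y": 0, "z": -0.07, "twist": 0},
    {"x": 0, "y": 0, "z": -0.11, "twist": 0},
    {"x": 0, "y": 0, "z": -0.12, "twist": 0}
  ],
  "jaw": 0.3
}}

```text
time: 18.2
tool_pos: [514.8, 81.3, 289.5]
tcp_rot: [-3.134, 0.001, -1.785]
contact_force: [0.3, 0.5, -0.7]
grip_width: 64.3
finger_force: 0.0
```

```bash
python3 st.py; python3 - <<'E'
from h import *
from plant import bot
for n in("scene","wrist","top"):
    c=bot.capture(n);np.save(f"pics/{n}5.npy",c,allow_pickle=True)
s=load("scene5");w=load("wrist5");t=load("top5")
x=np.array([.374,.781,.5]);y=np.array([-.902,.432,0])
hs=root+58*sz
for a in(0,13,20):
    q=np.radians(a);h=root+80*(np.cos(q)*x+np.sin(q)*y)+79.5*sz
    print(a,proj(s,[hs,h]).round(1).tolist(),proj(w,[hs,h]).round(1).tolist(),proj(t,[hs,h]).round(1).tolist())
A=cv2.resize(s["pixels"][125:225,205:285,::-1],(400,500),interpolation=cv2.INTER_CUBIC);B=cv2.resize(w["pixels"][120:420,140:420,::-1],(400,500))
cv2.imwrite("pics/c5.png",np.hstack([A,B]))
E
```

```text
18.2 force shaft xyz 1.4915003700019824 -0.06996562132276282 1.4830087077333982 [0.06313644 0.08818444 0.02791251] [514.82292741  81.27154022 289.49508605] 64.27881790106011
mouth in shaft 63.639074884425305 0.37313164092396445 102.71911358490078
0 [[251.2, 164.6], [249.8, 140.4]] [[290.2, 206.5], [272.6, 303.7]] [[215.7, 205.0], [197.7, 196.2]]
13 [[251.2, 164.6], [244.2, 141.1]] [[290.2, 206.5], [297.2, 305.9]] [[215.7, 205.0], [195.9, 201.2]]
20 [[251.2, 164.6], [241.3, 141.8]] [[290.2, 206.5], [310.2, 304.6]] [[215.7, 205.0], [195.4, 204.0]]
```

View pics/c5.png

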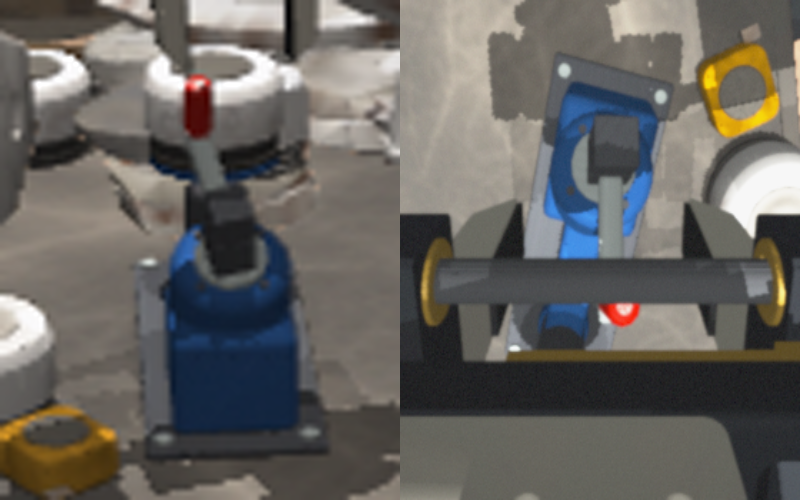

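The scene half shows the crank standing home on the collar with its handle at about (244.6,141) px, about 13° turned. The wrist half shows the hub over the collar, so I go on to the handle.

```bash
cat >> h.py <<'E'
sx=np.array([.374,.781,.5]);sy=np.array([-.902,.432,0])
def hand(a,zl=64): 
    q=np.radians(a);return root+80*(np.cos(q)*sx+np.sin(q)*sy)+zl*sz+np.array([0,0,6])
E
python3 - <<'E'
from h import *
from plant import bot
o=bot.get_obs();print(hand(13),to(o,hand(13)+[0,0,40],-115.6))
E
```

```text
[518.09825992 142.59224002 225.39880259] (array([-0.0609,  0.0081,  0.0194]), np.float64(13.3))
```

>>> {"method": "play_rows", "body": {
  "commands": [
    {"x": -0.03, "y": 0.004, "z": 0, "twist": 7},
    {"x": -0.061, "y": 0.008, "z": 0, "twist": 13.3},
    {"x": -0.061, "y": 0.008, "z": 0.01, "twist": 13.3},
    {"x": -0.061, "y": 0.008, "z": 0.03, "twist": 13.3},
    {"x": -0.061, "y": 0.008, "z": 0.05, "twist": 13.3},
    {"x": -0.061, "y": 0.008, "z": 0.0595, "twist": 13.3},
    {"x": -0.061, "y": 0.008, "z": 0.0595, "twist": 13.3},
    {"x": -0.061, "y": 0.008, "z": 0.0595, "twist": 13.3}
  ]
}}

```text
time: 19.15
tool_pos: [518.5, 142.3, 225.6]
tcp_rot: [3.141, -0.0, -2.017]
contact_force: [0.4, -0.2, 0.1]
grip_width: 64.1
finger_force: 0.0
```

>>> {"method": "play_rows", "body": {
  "commands": [
    {"x": 0, "y": 0, "z": 0, "twist": 0},
    {"x": 0, "y": 0, "z": 0, "twist": 0},
    {"x": 0, "y": 0, "z": 0, "twist": 0},
    {"x": 0, "y": 0, "z": 0, "twist": 0},
    {"x": 0, "y": 0, "z": 0, "twist": 0},
    {"x": 0, "y": 0, "z": 0, "twist": 0},
    {"x": 0, "y": 0, "z": 0, "twist": 0},
    {"x": 0, "y": 0, "z": 0, "twist": 0}
  ],
  "jaw": 1
}}

```text
time: 19.95
tool_pos: [518.4, 142.7, 225.8]
tcp_rot: [-3.142, 0.0, -2.017]
contact_force: [0.4, 0.2, -0.1]
grip_width: 19.3
finger_force: 30.0
```

```bash
python3 st.py; python3 - <<'E'
from h import *
from plant import bot
o=bot.get_obs();print(o["tool_pos"]-hand(13),o["tcp_rot"],o["finger_force"])
T=R.from_euler("xyz",o["tcp_rot"]).as_matrix()
for a0,st in((13,-8),(-51,-8),(-115,-8),(-179,-8),(-243,-8)):
    print(a0,[(T.T@(hand(a0+st*k)-hand(a0))/1000).round(4).tolist() for k in range(1,9)])
E
```

```text
19.95 force shaft xyz 1.5766573754142557 -0.23718122335455216 2.052699637273644 [0.10212839 0.12622743 0.01598927] [518.44964256 142.72856355 225.80702839] 19.253157677105595
mouth in shaft 81.74545506457687 17.74721489812003 18.723680502469122
[0.35138264 0.13632353 0.4082258 ] [-3.14152374e+00  2.26750831e-04 -2.01738653e+00] 30.000053656891623
13 [[-0.0015, -0.011, -0.0009], [-0.0017, -0.0222, -0.001], [-0.0005, -0.0333, -0.0003], [0.002, -0.044, 0.0012], [0.0058, -0.0543, 0.0033], [0.0108, -0.0639, 0.0062], [0.0168, -0.0726, 0.0097], [0.0239, -0.0802, 0.0138]]
-51 [[0.0079, -0.0064, 0.0046], [0.0165, -0.0115, 0.0095], [0.0257, -0.0151, 0.0148], [0.0352, -0.0172, 0.0203], [0.0448, -0.0178, 0.0259], [0.0544, -0.0168, 0.0314], [0.0639, -0.0143, 0.0369], [0.0729, -0.0103, 0.0421]]
-115 [[0.0085, 0.0054, 0.0049], [0.0162, 0.0121, 0.0093], [0.023, 0.02, 0.0133], [0.0288, 0.0289, 0.0166], [0.0335, 0.0387, 0.0193], [0.037, 0.0491, 0.0213], [0.0391, 0.06, 0.0226], [0.04, 0.0711, 0.0231]]
-179 [[-0.0005, 0.0111, -0.0003], [-0.0024, 0.0221, -0.0014], [-0.0055, 0.0327, -0.0032], [-0.0099, 0.0426, -0.0057], [-0.0154, 0.0517, -0.0089], [-0.022, 0.0599, -0.0127], [-0.0295, 0.0669, -0.017], [-0.0378, 0.0727, -0.0218]]
-243 [[-0.0089, 0.0044, -0.0051], [-0.0182, 0.0072, -0.0105], [-0.0278, 0.0086, -0.0161], [-0.0375, 0.0084, -0.0216], [-0.047, 0.0067, -0.0271], [-0.0563, 0.0034, -0.0325], [-0.065, -0.0013, -0.0375], [-0.0731, -0.0074, -0.0422]]
```

>>> {"method": "play_rows", "body": {
  "commands": [
    {"x": -0.0015, "y": -0.011, "z": -0.0009},
    {"x": -0.0017, "y": -0.0222, "z": -0.001},
    {"x": -0.0005, "y": -0.0333, "z": -0.0003},
    {"x": 0.002, "y": -0.044, "z": 0.0012},
    {"x": 0.0058, "y": -0.0543, "z": 0.0033},
    {"x": 0.0108, "y": -0.0639, "z": 0.0062},
    {"x": 0.0168, "y": -0.0726, "z": 0.0097},
    {"x": 0.0239, "y": -0.0802, "z": 0.0138}
  ]
}}

```text
invalid input at $.commands[0]: expected keys x, y, z, twist
```

```bash
cat > st2.py <<'E'
from h import *
from plant import bot
o=bot.get_obs();f=o["contact_force"];p=o["tool_pos"]-root-[0,0,6]
print(o["time"],"F xyz",f@sx,f@sy,f@sz,"grip",o["grip_width"],"handle x,y,z",p@sx,p@sy,p@sz,"ang",np.degrees(np.arctan2(p@sy,p@sx)),"r",np.hypot(p@sx,p@sy),o["tool_pos"])
E
python3 st2.py
```

```text
19.95 F xyz 0.22665737541425568 -0.23718122335455216 -0.2855003627263562 grip 19.253157677105595 handle x,y,z 78.38188864587761 17.7455618617896 64.21602061997416 ang 12.756641535293161 r 80.36557368354536 [518.44964256 142.72856355 225.80702839]
```

>>> {"method": "play_rows", "body": {
  "commands": [
    {"x": -0.0015, "y": -0.011, "z": -0.0009, "twist": 0},
    {"x": -0.0017, "y": -0.0222, "z": -0.001, "twist": 0},
    {"x": -0.0005, "y": -0.0333, "z": -0.0003, "twist": 0},
    {"x": 0.002, "y": -0.044, "z": 0.0012, "twist": 0},
    {"x": 0.0058, "y": -0.0543, "z": 0.0033, "twist": 0},
    {"x": 0.0108, "y": -0.0639, "z": 0.0062, "twist": 0},
    {"x": 0.0168, "y": -0.0726, "z": 0.0097, "twist": 0},
    {"x": 0.0239, "y": -0.0802, "z": 0.0138, "twist": 0}
  ]
}}

```text
time: 20.75
tool_pos: [581.5, 85.7, 211.9]
tcp_rot: [-3.14, 0.001, -2.018]
contact_force: [1.6, 3.7, 4.2]
grip_width: 18.9
finger_force: 30.0
```

```bash
python3 st2.py
```

```text
20.75 F xyz 5.581019525567173 0.14870537824805163 1.6506349284564257 grip 18.88506753246556 handle x,y,z 50.480560797945664 -63.81344075632468 64.2938585786914 ang -51.653722645235064 r 81.36610006406875 [581.54551085  85.67641211 211.92412375]
```

>>> {"method": "play_rows", "body": {
  "commands": [
    {"x": 0.0079, "y": -0.0064, "z": 0.0046, "twist": 0},
    {"x": 0.0165, "y": -0.0115, "z": 0.0095, "twist": 0},
    {"x": 0.0257, "y": -0.0151, "z": 0.0148, "twist": 0},
    {"x": 0.0352, "y": -0.0172, "z": 0.0203, "twist": 0},
    {"x": 0.0448, "y": -0.0178, "z": 0.0259, "twist": 0},
    {"x": 0.0544, "y": -0.0168, "z": 0.0314, "twist": 0},
    {"x": 0.0639, "y": -0.0143, "z": 0.0369, "twist": 0},
    {"x": 0.0729, "y": -0.0103, "z": 0.0421, "twist": 0}
  ]
}}

```text
time: 21.55
tool_pos: [557.3, 15.8, 169.2]
tcp_rot: [3.141, -0.0, -2.018]
contact_force: [2.4, 3.6, 2.6]
grip_width: 19.2
finger_force: 30.0
```

```bash
python3 st2.py
```

```text
21.55 F xyz 5.065925809436688 -0.6044781401714532 0.12528285992940047 grip 19.17878680322493 handle x,y,z -34.53196224310714 -72.08736839698062 64.01320091823976 ang -115.59578672724753 r 79.9315025428734 [557.26377821  15.82444339 169.17058884]
```

>>> {"method": "play_rows", "body": {
  "commands": [
    {"x": 0.0085, "y": 0.0054, "z": 0.0049, "twist": 0},
    {"x": 0.0162, "y": 0.0121, "z": 0.0093, "twist": 0},
    {"x": 0.023, "y": 0.02, "z": 0.0133, "twist": 0},
    {"x": 0.0288, "y": 0.0289, "z": 0.0166, "twist": 0},
    {"x": 0.0335, "y": 0.0387, "z": 0.0193, "twist": 0},
    {"x": 0.037, "y": 0.0491, "z": 0.0213, "twist": 0},
    {"x": 0.0391, "y": 0.06, "z": 0.0226, "twist": 0},
    {"x": 0.04, "y": 0.0711, "z": 0.0231, "twist": 0}
  ]
}}

```text
time: 22.35
tool_pos: [477.2, 11.6, 146.9]
tcp_rot: [-3.139, 0.003, -2.018]
contact_force: [7.6, 9.2, 0.5]
grip_width: 19.2
finger_force: 30.0
```

```bash
python3 st2.py
```

```text
22.35 F xyz 10.31976714560033 -2.839474918945278 -5.328125959214789 grip 19.2305051387174 handle x,y,z -78.90295501872886 -1.6637529292769244 63.95938765783404 ang -178.7920364107532 r 78.9204940715479 [477.16707446  11.60312091 146.9346434 ]
```

```bash
python3 - <<'E'
from h import *
T=R.from_euler("xyz",[-3.1415,0,-2.018]).as_matrix()
for a0 in(-179,-211,-243,-275):
    print(a0,[(T.T@(hand(a0-4*k)-hand(a0))/1000).round(4).tolist() for k in range(1,9)])
E
```

```text
-179 [[-0.0001, 0.0056, -0.0], [-0.0005, 0.0111, -0.0003], [-0.0013, 0.0167, -0.0007], [-0.0023, 0.0221, -0.0014], [-0.0037, 0.0274, -0.0022], [-0.0055, 0.0327, -0.0032], [-0.0075, 0.0377, -0.0044], [-0.0099, 0.0426, -0.0057]]
-211 [[-0.0026, 0.0047, -0.0015], [-0.0055, 0.0091, -0.0032], [-0.0087, 0.0134, -0.005], [-0.0121, 0.0173, -0.007], [-0.0158, 0.021, -0.0091], [-0.0196, 0.0243, -0.0113], [-0.0237, 0.0274, -0.0137], [-0.0279, 0.0301, -0.0161]]
-243 [[-0.0044, 0.0024, -0.0025], [-0.0089, 0.0044, -0.0051], [-0.0135, 0.006, -0.0078], [-0.0182, 0.0073, -0.0105], [-0.023, 0.0081, -0.0133], [-0.0278, 0.0086, -0.0161], [-0.0327, 0.0087, -0.0189], [-0.0375, 0.0084, -0.0216]]
-275 [[-0.0048, -0.0007, -0.0028], [-0.0095, -0.0017, -0.0055], [-0.0142, -0.0032, -0.0082], [-0.0188, -0.005, -0.0108], [-0.0232, -0.0072, -0.0134], [-0.0276, -0.0097, -0.0159], [-0.0317, -0.0126, -0.0183], [-0.0357, -0.0158, -0.0206]]
```

>>> {"method": "play_rows", "body": {
  "commands": [
    {"x": 0, "y": 0.0056, "z": 0, "twist": 0},
    {"x": -0.0005, "y": 0.0111, "z": -0.0003, "twist": 0},
    {"x": -0.0012, "y": 0.0166, "z": -0.0007, "twist": 0},
    {"x": -0.0024, "y": 0.0221, "z": -0.0014, "twist": 0},
    {"x": -0.0038, "y": 0.0275, "z": -0.0022, "twist": 0},
    {"x": -0.0055, "y": 0.0327, "z": -0.0032, "twist": 0},
    {"x": -0.0076, "y": 0.0378, "z": -0.0044, "twist": 0},
    {"x": -0.0099, "y": 0.0426, "z": -0.0057, "twist": 0}
  ]
}}

```text
time: 23.15
tool_pos: [443.9, 38.1, 152.8]
tcp_rot: [-3.137, 0.002, -2.017]
contact_force: [9.3, 2.3, -0.6]
grip_width: 19.4
finger_force: 30.0
```

```bash
python3 st2.py
```

```text
23.15 F xyz 4.994606035156064 -7.4364957360320485 -3.5290478435915276 grip 19.419363441600947 handle x,y,z -67.77537084573255 39.80394538307495 64.25248784152637 ang 149.57461690929122 r 78.59933181227044 [443.87066446  38.07149242 152.75193013]
```

>>> {"method": "play_rows", "body": {
  "commands": [
    {"x": -0.0026, "y": 0.0047, "z": -0.0015, "twist": 0},
    {"x": -0.0055, "y": 0.0091, "z": -0.0032, "twist": 0},
    {"x": -0.0087, "y": 0.0134, "z": -0.005, "twist": 0},
    {"x": -0.0121, "y": 0.0173, "z": -0.007, "twist": 0},
    {"x": -0.0158, "y": 0.021, "z": -0.0091, "twist": 0},
    {"x": -0.0196, "y": 0.0243, "z": -0.0113, "twist": 0},
    {"x": -0.0237, "y": 0.0274, "z": -0.0137, "twist": 0},
    {"x": -0.0279, "y": 0.0301, "z": -0.0161, "twist": 0}
  ]
}}

```text
time: 23.95
tool_pos: [428.4, 74.8, 168.4]
tcp_rot: [-3.138, -0.002, -2.017]
contact_force: [8.1, -6.4, -5.3]
grip_width: 19.1
finger_force: 30.0
```

```bash
echo 'a=np.arctan2(p@sy,p@sx);print("resisting tang N",-(f@sx*np.sin(a)-f@sy*np.cos(a)))' >> st2.py; python3 st2.py
```

```text
23.95 F xyz -4.647634385252328 -10.108266239100182 -3.444312735572172 grip 19.116358064653877 handle x,y,z -37.053434415831276 69.67697975306841 64.54080427148307 ang 118.00354313018026 r 78.91665546332925 [428.36188696  74.84028192 168.36351936]
resisting tang N 8.849578115150504
```

>>> {"method": "play_rows", "body": {
  "commands": [
    {"x": -0.0022, "y": 0.0012, "z": -0.0013, "twist": 0},
    {"x": -0.0044, "y": 0.0024, "z": -0.0025, "twist": 0},
    {"x": -0.0066, "y": 0.0034, "z": -0.0038, "twist": 0},
    {"x": -0.0089, "y": 0.0044, "z": -0.0051, "twist": 0},
    {"x": -0.0089, "y": 0.0044, "z": -0.0051, "twist": 0},
    {"x": -0.0089, "y": 0.0044, "z": -0.0051, "twist": 0},
    {"x": -0.0089, "y": 0.0044, "z": -0.0051, "twist": 0},
    {"x": -0.0089, "y": 0.0044, "z": -0.0051, "twist": 0}
  ]
}}

```text
time: 24.75
tool_pos: [427.8, 86.0, 173.6]
tcp_rot: [-3.14, 0.001, -2.017]
contact_force: [5.1, 2.0, 0.2]
grip_width: 19.4
finger_force: 30.0
```

```bash
python3 st2.py; python3 - <<'E'
from h import *
from plant import bot
c=bot.capture("scene");np.save("pics/scene6.npy",c,allow_pickle=True)
# predicted cap-top and plate rows at plate_top z 110,150,158,162
P=root*[1,1,0]-200*F
for z in(102,120,150,158,162): print(z,proj(c,[P+[0,0,z+63],P+[0,0,z]]).round(1).tolist())
s0=load("scene0")
A=[cv2.resize(k["pixels"][115:200,215:295,::-1],(400,425),interpolation=cv2.INTER_CUBIC) for k in(s0,c)]
cv2.imwrite("pics/c6.png",np.hstack(A))
E
```

```text
24.75 F xyz 3.5439695184781854 -3.7793721289969784 -1.845299541266481 grip 19.356946577695002 handle x,y,z -25.86242501217263 75.01232805252852 64.17977285425519 ang 109.02294707983211 r 79.3455379172037 [427.81504099  86.04883109 173.64682515]
resisting tang N -2.1185523504091175
102 [[247.5, 141.9], [247.9, 158.5]]
120 [[247.4, 137.1], [247.8, 153.8]]
150 [[247.2, 128.9], [247.6, 145.9]]
158 [[247.2, 126.7], [247.6, 143.8]]
162 [[247.2, 125.6], [247.5, 142.7]]
```

View pics/c6.png

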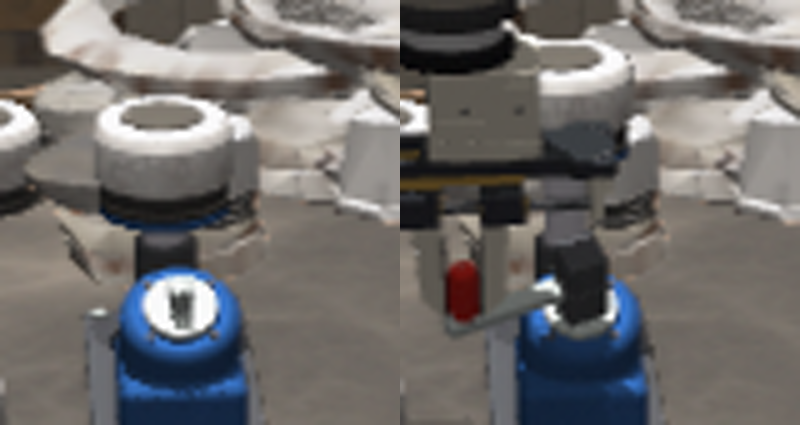

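In the left half (start) the cap's right shoulder is at crop (235,128). In the right half (now) it is at (232,68), a rise of about 12 px or 44 mm. The crank is still home and the stop is near or reached, so I wind on gently to feel it.

>>> {"method": "play_rows", "body": {
  "commands": [
    {"x": -0.0023, "y": 0.001, "z": -0.0013, "twist": 0},
    {"x": -0.0046, "y": 0.0017, "z": -0.0027, "twist": 0},
    {"x": -0.0069, "y": 0.0023, "z": -0.004, "twist": 0},
    {"x": -0.0093, "y": 0.0029, "z": -0.0054, "twist": 0},
    {"x": -0.0117, "y": 0.0034, "z": -0.0067, "twist": 0},
    {"x": -0.0141, "y": 0.0038, "z": -0.0081, "twist": 0},
    {"x": -0.0165, "y": 0.004, "z": -0.0095, "twist": 0},
    {"x": -0.0189, "y": 0.0042, "z": -0.011, "twist": 0}
  ]
}}

```text
time: 25.6
tool_pos: [431.7, 104.9, 184.5]
tcp_rot: [-3.141, -0.001, -2.017]
contact_force: [4.9, -1.1, -1.3]
grip_width: 19.1
finger_force: 30.0
```

```bash
python3 st2.py
```

```text
25.6 F xyz 0.35227172019044695 -4.876669558696988 -1.7278893827953592 grip 19.139494601847932 handle x,y,z -4.235399149569044 79.6032889127403 64.27482997079342 ang 93.04562655902214 r 79.71588431223336 [431.74517569 104.88203098 184.5436779 ]
resisting tang N -0.09267093353112321
```

>>> {"method": "play_rows", "body": {
  "commands": [
    {"x": -0.0024, "y": 0.0001, "z": -0.0014, "twist": 0},
    {"x": -0.0049, "y": 0.0001, "z": -0.0028, "twist": 0},
    {"x": -0.0073, "y": 0, "z": -0.0042, "twist": 0},
    {"x": -0.0097, "y": -0.0002, "z": -0.0055, "twist": 0},
    {"x": -0.0121, "y": -0.0005, "z": -0.0069, "twist": 0},
    {"x": -0.0145, "y": -0.0009, "z": -0.0083, "twist": 0},
    {"x": -0.0145, "y": -0.0009, "z": -0.0083, "twist": 0},
    {"x": -0.0145, "y": -0.0009, "z": -0.0083, "twist": 0}
  ]
}}

```text
time: 26.4
tool_pos: [438.2, 118.1, 192.8]
tcp_rot: [3.14, -0.0, -2.017]
contact_force: [-2.4, -0.2, 1.8]
grip_width: 19.2
finger_force: 30.0
```

```bash
python3 st2.py; python3 - <<'E'
from h import *
from plant import bot
c=bot.capture("scene");np.save("pics/scene7.npy",c,allow_pickle=True);a=load("scene0");b=load("scene6")
def prof(k): return k["pixels"].astype(float).mean(2)[110:165,259:264].mean(1)
for k in(a,b,c): print(prof(k).round().astype(int).tolist())
E
```

```text
26.4 F xyz -0.19924722972311815 2.036018822953145 2.137901834257828 grip 19.247903686244072 handle x,y,z 12.625766936428484 79.49762503104775 64.08453887502469 ang 80.9756888657051 r 80.4939896905979 [438.18946544 118.09287698 192.81033988]
resisting tang N 0.5161376750423902
[165, 178, 173, 182, 165, 148, 133, 127, 103, 133, 116, 130, 145, 156, 158, 183, 211, 212, 209, 205, 198, 129, 97, 89, 81, 107, 97, 137, 223, 232, 214, 203, 180, 118, 100, 96, 93, 91, 88, 86, 88, 85, 76, 72, 60, 42, 50, 43, 70, 63, 108, 119, 108, 128, 119]
[165, 178, 173, 182, 165, 148, 133, 127, 103, 133, 116, 130, 145, 155, 158, 187, 202, 219, 194, 186, 175, 123, 97, 88, 84, 94, 91, 86, 146, 185, 167, 171, 159, 104, 80, 77, 83, 98, 99, 99, 99, 98, 98, 97, 83, 56, 51, 45, 72, 63, 108, 119, 108, 128, 119]
[165, 178, 174, 182, 165, 148, 133, 127, 103, 133, 116, 130, 145, 156, 158, 187, 202, 220, 194, 186, 175, 123, 96, 88, 84, 94, 91, 86, 146, 185, 167, 171, 159, 104, 80, 77, 83, 98, 99, 99, 99, 98, 98, 97, 83, 56, 51, 46, 72, 63, 108, 119, 108, 128, 119]
```

```bash
python3 - <<'E'
from h import *
b=load("scene6")["pixels"].astype(int).mean(2);c=load("scene7")["pixels"].astype(int).mean(2)
for nm,k in(("6",b),("7",c)):
    print(nm)
    for y in range(118,144,2): print(y,k[y,238:268].astype(int).tolist())
h6=load("scene6")["pixels"];h7=load("scene7")["pixels"]
for k in(h6,h7):
    k=k.astype(int);m=((k[:,:,0]>110)&(k[:,:,1]<60)&(k[:,:,2]<60));q,mm=big(m,215,130,50,60);print("red handle bbox",cv2.boundingRect(q))
    d=(k.max(2)<75);q,mm=big(d,245,155,20,30);print("hub bbox",cv2.boundingRect(q),cv2.minAreaRect(q))
E
```

```text
6
118 [38, 44, 66, 75, 74, 75, 74, 74, 74, 73, 72, 74, 72, 67, 75, 75, 74, 73, 73, 73, 75, 94, 126, 93, 84, 116, 152, 166, 188, 208]
120 [106, 45, 66, 75, 75, 73, 74, 74, 74, 74, 74, 75, 72, 67, 103, 158, 148, 145, 146, 139, 145, 153, 147, 124, 71, 84, 122, 134, 150, 142]
122 [162, 246, 245, 237, 146, 94, 72, 73, 73, 73, 73, 71, 85, 140, 166, 156, 163, 162, 160, 159, 159, 157, 157, 155, 146, 111, 53, 61, 90, 131]
124 [69, 104, 110, 144, 176, 142, 137, 132, 133, 133, 135, 139, 137, 134, 143, 187, 237, 248, 243, 200, 160, 160, 159, 157, 157, 155, 152, 144, 111, 82]
126 [99, 102, 104, 105, 111, 122, 122, 123, 123, 123, 123, 124, 124, 124, 122, 122, 124, 179, 249, 249, 249, 238, 139, 211, 210, 209, 206, 206, 207, 204]
128 [104, 104, 103, 114, 134, 106, 113, 123, 122, 122, 122, 119, 104, 95, 107, 173, 247, 248, 249, 249, 247, 228, 181, 137, 212, 209, 206, 202, 193, 193]
130 [92, 99, 98, 91, 137, 230, 248, 248, 248, 248, 248, 248, 249, 249, 248, 248, 240, 224, 213, 209, 195, 183, 160, 126, 205, 199, 188, 176, 193, 203]
132 [94, 94, 94, 90, 114, 181, 212, 216, 218, 217, 214, 210, 203, 200, 
[... 2126 characters left out ...]
 82, 89, 96, 103, 124, 146, 149, 151]
138 [21, 20, 19, 19, 20, 21, 21, 19, 20, 20, 25, 26, 29, 30, 27, 27, 26, 34, 66, 89, 82, 75, 76, 142, 229, 205, 176, 160, 152, 147]
140 [36, 34, 36, 37, 38, 39, 40, 34, 31, 25, 20, 22, 32, 54, 56, 49, 26, 48, 73, 86, 75, 49, 106, 211, 236, 234, 225, 183, 162, 161]
142 [30, 42, 61, 76, 86, 97, 101, 102, 99, 96, 96, 93, 78, 87, 88, 94, 92, 77, 32, 24, 22, 24, 132, 235, 226, 176, 154, 119, 140, 164]
red handle bbox (225, 168, 1, 1)
hub bbox (245, 162, 12, 18) ((250.5, 170.5), (11.0, 17.0), 0.0)
red handle bbox (223, 158, 1, 1)
hub bbox (245, 155, 20, 25) ((252.44825744628906, 165.30868530273438), (14.574748992919922, 28.547588348388672), 25.463346481323242)
```

```bash
python3 - <<'E'
from h import *
S={n:load("scene"+n)["pixels"] for n in"0567"}
for n in"67":
    k=S[n].astype(int).mean(2);print(n)
    for y in range(156,184,2): print(y,k[y,238:266].astype(int).tolist())
# cap shift scene0->scene7 : template of right shoulder
g0=cv2.resize(cv2.cvtColor(S["0"],cv2.COLOR_RGB2GRAY)[:, :],None,fx=8,fy=8,interpolation=cv2.INTER_CUBIC);g7=cv2.resize(cv2.cvtColor(S["6"],cv2.COLOR_RGB2GRAY),None,fx=8,fy=8,interpolation=cv2.INTER_CUBIC)
t=g7[125*8:132*8,251*8:260*8];r=cv2.matchTemplate(g0[120*8:160*8,247*8:266*8],t,cv2.TM_CCOEFF_NORMED);_,v,_,l=cv2.minMaxLoc(r);print("cap shift px",l[1]/8+120-125,l[0]/8+247-251,v)
P=root*[1,1,0]-200*F
for z0 in(102,106,110,114,118): print(z0,[(z,round(float((proj(load("scene0"),P+[0,0,z0+63])-proj(load("scene0"),P+[0,0,z+63]))[0,1]),2)) for z in(154,158,162)])
E
```

```text
6
156 [21, 28, 45, 50, 53, 51, 52, 48, 36, 32, 27, 29, 34, 37, 42, 68, 94, 86, 40, 40, 38, 29, 38, 64, 72, 52, 41, 71]
158 [21, 32, 84, 139, 150, 150, 86, 91, 94, 94, 93, 93, 90, 89, 93, 84, 93, 81, 48, 49, 51, 60, 81, 86, 69, 62, 64, 71]
160 [144, 146, 147, 151, 149, 139, 87, 92, 94, 94, 94, 93, 91, 91, 91, 69, 101, 85, 52, 52, 52, 60, 95, 132, 130, 121, 94, 64]
162 [139, 140, 141, 126, 54, 61, 87, 93, 95, 93, 90, 98, 101, 98, 88, 60, 97, 118, 118, 120, 121, 122, 120, 111, 94, 92, 126, 139]
164 [123, 126, 128, 115, 34, 39, 47, 55, 50, 51, 50, 49, 43, 43, 44, 44, 53, 86, 113, 115, 113, 105, 113, 137, 130, 110, 110, 110]
166 [106, 101, 111, 102, 29, 30, 32, 31, 28, 35, 42, 42, 42, 42, 43, 43, 43, 46, 74, 116, 106, 107, 106, 104, 100, 101, 106, 110]
168 [81, 99, 104, 95, 29, 31, 38, 48, 27, 29, 35, 45, 43, 42, 39, 32, 30, 30, 55, 98, 101, 103, 101, 100, 97, 99, 104, 111]
170 [128, 128, 122, 109, 34, 76, 132, 136, 46, 27, 28, 29, 28, 30, 29, 29, 29, 29, 66, 116, 100, 106, 117, 124, 114, 112, 110, 109]
172 [124, 113, 109, 150, 229, 231, 232, 230, 208, 61, 29, 29, 28, 28, 29, 29, 31, 33, 
[... 2035 characters left out ...]
0, 104, 146, 140, 119, 127, 125, 107, 96, 101, 109, 108]
178 [83, 42, 43, 47, 47, 52, 74, 95, 60, 31, 31, 30, 29, 29, 30, 30, 64, 124, 148, 134, 78, 128, 122, 100, 86, 87, 113, 114]
180 [83, 34, 40, 43, 46, 47, 51, 63, 81, 101, 99, 100, 99, 99, 99, 100, 114, 139, 82, 62, 85, 123, 108, 85, 66, 62, 93, 103]
182 [51, 30, 35, 40, 42, 44, 44, 41, 47, 51, 58, 68, 78, 75, 65, 60, 61, 67, 62, 48, 57, 69, 76, 61, 40, 53, 74, 101]
cap shift px 11.875 0.125 0.9859671592712402
102 [(154, 14.09), (158, 15.19), (162, 16.29)]
106 [(154, 13.02), (158, 14.12), (162, 15.22)]
110 [(154, 11.95), (158, 13.05), (162, 14.15)]
114 [(154, 10.87), (158, 11.97), (162, 13.07)]
118 [(154, 9.8), (158, 10.9), (162, 12.0)]
```

>>> {"method": "play_rows", "body": {
  "commands": [
    {"x": -0.0047, "y": -0.001, "z": -0.0027, "twist": 0},
    {"x": -0.0094, "y": -0.0025, "z": -0.0054, "twist": 0},
    {"x": -0.014, "y": -0.0043, "z": -0.008, "twist": 0},
    {"x": -0.0184, "y": -0.0065, "z": -0.0106, "twist": 0},
    {"x": -0.0184, "y": -0.0065, "z": -0.0106, "twist": 0},
    {"x": -0.0184, "y": -0.0065, "z": -0.0106, "twist": 0},
    {"x": -0.0184, "y": -0.0065, "z": -0.0106, "twist": 0},
    {"x": -0.0184, "y": -0.0065, "z": -0.0106, "twist": 0}
  ]
}}

```text
time: 27.25
tool_pos: [452.8, 131.6, 203.5]
tcp_rot: [-3.141, 0.0, -2.018]
contact_force: [-0.7, 0.4, 0.9]
grip_width: 19.4
finger_force: 30.0
```

```bash
python3 st2.py
```

```text
27.25 F xyz 0.506483024047064 0.8324956133540045 0.705325540366502 grip 19.432532500699978 handle x,y,z 34.00248870510497 72.16899323894339 64.11816282413679 ang 64.77248698859444 r 79.77802218194837 [452.78844673 131.61058377 203.52908741]
resisting tang N -0.10335487171100766
```

>>> {"method": "play_rows", "body": {
  "commands": [
    {"x": -0.0022, "y": -0.0012, "z": -0.0013, "twist": 0},
    {"x": -0.0044, "y": -0.0025, "z": -0.0025, "twist": 0},
    {"x": -0.0064, "y": -0.0039, "z": -0.0037, "twist": 0},
    {"x": -0.0085, "y": -0.0054, "z": -0.0049, "twist": 0},
    {"x": -0.0085, "y": -0.0054, "z": -0.0049, "twist": 0},
    {"x": -0.0085, "y": -0.0054, "z": -0.0049, "twist": 0},
    {"x": -0.0085, "y": -0.0054, "z": -0.0049, "twist": 0},
    {"x": -0.0085, "y": -0.0054, "z": -0.0049, "twist": 0}
  ]
}}

```text
time: 28.05
tool_pos: [461.0, 137.4, 208.6]
tcp_rot: [3.141, 0.0, -2.017]
contact_force: [-5.1, 2.0, 3.4]
grip_width: 19.3
finger_force: 30.0
```

```bash
cat > cap.py <<'E'
from h import *
from plant import bot
c=bot.capture("scene");np.save("pics/scene8.npy",c,allow_pickle=True)
up=lambda k:cv2.resize(cv2.cvtColor(k["pixels"],cv2.COLOR_RGB2GRAY),None,fx=8,fy=8,interpolation=cv2.INTER_CUBIC)
a=up(load("scene6"));b=up(c);t=a[124*8:132*8,255*8:261*8]
r=cv2.matchTemplate(b[116*8:140*8,251*8:265*8],t,cv2.TM_CCOEFF_NORMED);_,v,_,l=cv2.minMaxLoc(r);print("cap shift vs scene6 px",l[1]/8+116-124,v)
E
python3 st2.py; python3 cap.py
```

```text
28.05 F xyz 1.3752438492255086 5.469675178526897 3.12001357225622 grip 19.251221865498298 handle x,y,z 44.12628626833941 67.25537464172605 64.10745262466793 ang 56.73109886174481 r 80.43888710091883 [461.00930913 137.40132286 208.582343  ]
resisting tang N 1.8506460964875397
cap shift vs scene6 px -6.875 0.40648263692855835
```

>>> {"method": "play_rows", "body": {
  "commands": [
    {"x": -0.002, "y": -0.0016, "z": -0.0011, "twist": 0},
    {"x": -0.004, "y": -0.0032, "z": -0.0023, "twist": 0},
    {"x": -0.004, "y": -0.0032, "z": -0.0023, "twist": 0},
    {"x": -0.004, "y": -0.0032, "z": -0.0023, "twist": 0},
    {"x": -0.004, "y": -0.0032, "z": -0.0023, "twist": 0},
    {"x": -0.004, "y": -0.0032, "z": -0.0023, "twist": 0},
    {"x": -0.004, "y": -0.0032, "z": -0.0023, "twist": 0},
    {"x": -0.004, "y": -0.0032, "z": -0.0023, "twist": 0}
  ]
}}

```text
time: 28.9
tool_pos: [464.9, 139.4, 210.5]
tcp_rot: [3.139, -0.001, -2.017]
contact_force: [-7.0, 1.1, 3.1]
grip_width: 19.4
finger_force: 30.0
```

```bash
python3 st2.py
```

```text
28.9 F xyz -0.24966390093761115 6.765753274382164 3.691055166530166 grip 19.416815045068713 handle x,y,z 48.124774587218006 64.63874349420148 64.060190312199 ang 53.33161501640645 r 80.58635796200073 [464.87509082 139.41591532 210.54092152]
resisting tang N 4.240647185668613
```

>>> {"method": "play_rows", "body": {
  "commands": [
    {"x": -0.0019, "y": -0.0017, "z": -0.0011, "twist": 0},
    {"x": -0.0038, "y": -0.0035, "z": -0.0022, "twist": 0},
    {"x": -0.0038, "y": -0.0035, "z": -0.0022, "twist": 0},
    {"x": -0.0038, "y": -0.0035, "z": -0.0022, "twist": 0},
    {"x": -0.0038, "y": -0.0035, "z": -0.0022, "twist": 0},
    {"x": -0.0038, "y": -0.0035, "z": -0.0022, "twist": 0},
    {"x": -0.0038, "y": -0.0035, "z": -0.0022, "twist": 0},
    {"x": -0.0038, "y": -0.0035, "z": -0.0022, "twist": 0}
  ]
}}

```text
time: 29.7
tool_pos: [469.0, 141.3, 212.5]
tcp_rot: [3.138, -0.002, -2.017]
contact_force: [-8.9, 0.3, 2.8]
grip_width: 19.4
finger_force: 30.0
```

```bash
python3 st2.py; python3 - <<'E'
from h import *
from plant import bot
c=bot.capture("top");np.save("pics/top8.npy",c,allow_pickle=True);a=load("top5")
P=root*[1,1,0]-200*F
for z in (115,150,158,162):
    print(z,proj(c,[P+[0,0,z+63]]).round(1).tolist(),c["fx"]*50/(c["eye"][2]-z-63))
g=cv2.cvtColor(c["pixels"],cv2.COLOR_RGB2GRAY)
for y in range(164,192,3): print(y,g[y,138:182].tolist())
k=load("scene0");c2=bot.capture("scene");np.save("pics/scene9.npy",c2,allow_pickle=True);gs=c2["pixels"].astype(int).mean(2)
for y in range(118,146,3): print(y,gs[y,228:264].astype(int).tolist())
E
```

```text
29.7 F xyz -1.7135507818273739 8.147486008967498 4.182558308673985 grip 19.425811630219496 handle x,y,z 52.08128518156755 61.68106608510166 64.0120910899164 ang 49.82344940499741 r 80.7280259857656 [469.0329083  141.25080873 212.47779172]
resisting tang N 6.565565983904978
115 [[157.4, 177.2]] 14.25319920131795
150 [[154.5, 175.7]] 14.598279783345612
158 [[153.8, 175.4]] 14.679514524816566
162 [[153.5, 175.2]] 14.720471875438657
164 [180, 179, 180, 179, 178, 178, 182, 195, 221, 219, 201, 236, 250, 252, 252, 252, 252, 252, 252, 252, 252, 244, 219, 185, 147, 126, 116, 119, 124, 119, 113, 110, 110, 110, 109, 109, 109, 110, 110, 110, 112, 112, 110, 111]
167 [235, 234, 234, 233, 232, 222, 220, 249, 251, 250, 251, 251, 251, 252, 247, 226, 225, 237, 252, 252, 251, 251, 250, 250, 251, 247, 215, 161, 114, 110, 109, 101, 110, 108, 109, 109, 109, 111, 111, 112, 112, 113, 115, 117]
170 [163, 202, 214, 221, 223, 249, 250, 251, 247, 209, 149, 137, 129, 133, 133, 135, 138, 138, 136, 134, 133, 154, 215, 251, 251, 250, 250, 248, 222, 159, 89, 75, 71, 73, 70, 67, 65, 60, 77, 105, 107, 107, 111, 110]
1
[... 2319 characters left out ...]
 199, 189, 178, 172, 163, 146, 122, 70, 82, 94, 95, 96, 94, 89, 83, 76]
136 [55, 49, 48, 48, 47, 50, 55, 21, 21, 21, 21, 21, 23, 21, 24, 35, 47, 51, 48, 37, 33, 27, 28, 30, 34, 34, 36, 46, 74, 95, 95, 82, 82, 88, 97, 103]
139 [103, 107, 112, 116, 121, 110, 43, 21, 21, 21, 20, 20, 20, 20, 26, 62, 104, 110, 107, 101, 97, 95, 92, 93, 95, 97, 95, 88, 75, 68, 86, 72, 139, 235, 238, 236]
142 [115, 123, 124, 124, 124, 113, 62, 87, 87, 86, 87, 79, 55, 68, 79, 89, 98, 101, 101, 98, 97, 93, 83, 76, 59, 50, 50, 41, 29, 23, 20, 24, 132, 235, 226, 176]
145 [128, 127, 129, 128, 130, 115, 53, 87, 87, 87, 87, 80, 30, 27, 26, 25, 26, 27, 25, 25, 25, 25, 25, 24, 27, 31, 34, 37, 33, 24, 25, 31, 58, 97, 98, 98]
```

```bash
python3 - <<'E'
from h import *
T=R.from_euler("xyz",[-3.1415,0,-2.0175]).as_matrix()
for a0,n in((-311,8),(-343,6)):
    print(a0,[(T.T@(hand(a0-4*k)-hand(a0))/1000).round(4).tolist() for k in range(1,n+1)])
E
```

```text
-311 [[-0.0035, -0.0038, -0.002], [-0.0068, -0.0079, -0.0039], [-0.0099, -0.0122, -0.0057], [-0.0127, -0.0168, -0.0073], [-0.0151, -0.0216, -0.0087], [-0.0173, -0.0266, -0.01], [-0.0192, -0.0317, -0.0111], [-0.0208, -0.037, -0.012]]
-343 [[-0.0013, -0.0054, -0.0007], [-0.0022, -0.0109, -0.0013], [-0.0028, -0.0164, -0.0016], [-0.003, -0.022, -0.0017], [-0.0029, -0.0276, -0.0017], [-0.0025, -0.0331, -0.0014]]
```

>>> {"method": "play_rows", "body": {
  "commands": [
    {"x": -0.0018, "y": -0.0019, "z": -0.001, "twist": 0},
    {"x": -0.0035, "y": -0.0038, "z": -0.002, "twist": 0},
    {"x": -0.0052, "y": -0.0058, "z": -0.003, "twist": 0},
    {"x": -0.0068, "y": -0.0079, "z": -0.0039, "twist": 0},
    {"x": -0.0084, "y": -0.01, "z": -0.0048, "twist": 0},
    {"x": -0.0099, "y": -0.0122, "z": -0.0057, "twist": 0},
    {"x": -0.0113, "y": -0.0145, "z": -0.0065, "twist": 0},
    {"x": -0.0127, "y": -0.0168, "z": -0.0073, "twist": 0}
  ]
}}

```text
time: 30.6
tool_pos: [488.8, 146.1, 219.7]
tcp_rot: [3.135, -0.002, -2.017]
contact_force: [-11.3, 3.7, 5.4]
grip_width: 19.4
finger_force: 30.0
```

```bash
python3 st2.py;python3 - <<'E'
from h import *
from plant import bot
c=bot.capture("scene");np.save("pics/sceneA.npy",c,allow_pickle=True);k=c["pixels"].astype(int).mean(2)
for y in range(154,184,2): print(y,k[y,240:264].astype(int).tolist())
E
```

```text
30.6 F xyz 1.3967088939109762 11.84261874581512 5.468650243069049 grip 19.387567419821046 handle x,y,z 66.84233006892937 45.97159464069367 63.87795578813359 ang 34.518703600200425 r 81.12511696664575 [488.75107915 146.05710192 219.74325974]
resisting tang N 8.96614172261097
154 [87, 87, 90, 90, 88, 93, 95, 95, 93, 92, 90, 89, 99, 108, 109, 110, 111, 111, 106, 101, 102, 98, 60, 54]
156 [79, 78, 82, 87, 87, 92, 95, 94, 93, 93, 90, 91, 90, 38, 39, 40, 40, 40, 38, 29, 38, 63, 72, 53]
158 [104, 116, 150, 149, 87, 92, 95, 95, 93, 93, 90, 89, 87, 27, 36, 38, 48, 49, 50, 60, 82, 87, 69, 62]
160 [102, 103, 106, 105, 85, 92, 95, 94, 94, 93, 91, 90, 88, 52, 52, 50, 52, 52, 52, 60, 95, 132, 130, 122]
162 [88, 100, 102, 104, 106, 102, 92, 92, 80, 69, 61, 60, 61, 73, 102, 118, 119, 120, 121, 122, 120, 110, 93, 92]
164 [115, 78, 87, 111, 135, 103, 64, 61, 60, 60, 61, 60, 60, 61, 62, 71, 96, 115, 114, 105, 113, 137, 130, 110]
166 [111, 103, 42, 74, 104, 97, 30, 42, 60, 60, 61, 61, 60, 60, 61, 57, 47, 70, 106, 107, 106, 103, 99, 101]
168 [104, 95, 29, 32, 39, 47, 29, 28, 31, 41, 59, 61, 56, 38, 30, 28, 36, 66, 101, 103, 102, 99, 97, 99]
170 [122, 109, 29, 35, 43, 37, 31, 28, 29, 28, 29, 30, 28, 28, 28, 28, 33, 64, 101, 106, 117, 124, 113, 112]
172 [129, 76, 44, 45, 37, 32, 30, 29, 31, 29, 28, 29, 28, 30, 36, 34, 30, 38, 48, 53, 78, 106, 107, 108]
174 [59, 44, 47, 60, 78, 44, 30, 29, 29, 30, 33, 35, 34, 28, 28, 28, 38, 69, 90, 67, 63, 60, 82, 105]
176 [59, 66, 67, 93, 132, 91, 57, 28, 28, 28, 28, 28, 28, 28, 28, 28, 63, 115, 106, 68, 67, 62, 71, 101]
178 [58, 65, 66, 69, 95, 136, 100, 93, 58, 28, 27, 28, 29, 40, 75, 101, 116, 134, 56, 68, 67, 60, 60, 84]
180 [53, 59, 64, 65, 66, 65, 82, 102, 102, 93, 64, 73, 100, 102, 103, 100, 72, 62, 66, 66, 62, 55, 49, 61]
182 [40, 50, 55, 61, 61, 50, 47, 51, 58, 68, 78, 75, 65, 60, 56, 49, 48, 47, 56, 58, 52, 46, 39, 53]
```

>>> {"method": "play_rows", "body": {
  "commands": [
    {"x": -0.0024, "y": -0.0048, "z": -0.0014, "twist": 0},
    {"x": -0.0046, "y": -0.0098, "z": -0.0027, "twist": 0},
    {"x": -0.0065, "y": -0.0149, "z": -0.0038, "twist": 0},
    {"x": -0.0081, "y": -0.0202, "z": -0.0047, "twist": 0},
    {"x": -0.0094, "y": -0.0256, "z": -0.0054, "twist": 0},
    {"x": -0.0103, "y": -0.0311, "z": -0.006, "twist": 0},
    {"x": -0.0109, "y": -0.0366, "z": -0.0063, "twist": 0},
    {"x": -0.0111, "y": -0.0422, "z": -0.0064, "twist": 0}
  ]
}}

```text
time: 31.45
tool_pos: [535.7, 137.3, 227.5]
tcp_rot: [-3.139, 0.002, -2.018]
contact_force: [0.4, 3.7, 5.0]
grip_width: 19.3
finger_force: 30.0
```

```bash
python3 st2.py
```

```text
31.45 F xyz 5.517900610393049 1.243404556875399 2.5336246478128026 grip 19.311930262252336 handle x,y,z 81.44803282735708 -0.178241732987642 64.36217334494576 ang -0.12538648725810356 r 81.44822786016658 [535.72902373 137.31698536 227.46722477]
resisting tang N 1.2554769823706977
```

>>> {"method": "play_rows", "body": {
  "commands": [
    {"x": 0, "y": 0, "z": 0, "twist": 0},
    {"x": 0, "y": 0, "z": 0, "twist": 0},
    {"x": 0, "y": 0, "z": 0, "twist": 0},
    {"x": 0, "y": 0, "z": 0, "twist": 0},
    {"x": 0, "y": 0, "z": -0.02, "twist": 0},
    {"x": 0, "y": 0, "z": -0.05, "twist": 0},
    {"x": 0, "y": 0, "z": -0.075, "twist": 0},
    {"x": 0.01, "y": 0, "z": -0.075, "twist": 0}
  ],
  "jaw": 0.3
}}

```text
time: 32.25
tool_pos: [531.2, 128.7, 305.1]
tcp_rot: [-3.136, 0.004, -2.016]
contact_force: [0.1, -0.5, 0.1]
grip_width: 64.0
finger_force: 0.0
```

```bash
python3 - <<'E'
from h import *
from plant import bot
o=bot.get_obs();print(o["time"],o["tool_pos"],o["grip_width"],to(o,[508.5,81,168.5],-115.6))
s=bot.capture("scene");t=bot.capture("top");np.save("pics/sceneB.npy",s,allow_pickle=True);np.save("pics/topB.npy",t,allow_pickle=True)
up=lambda k:cv2.resize(cv2.cvtColor(k["pixels"],cv2.COLOR_RGB2GRAY),None,fx=8,fy=8,interpolation=cv2.INTER_CUBIC)
a=up(load("scene6"));b=up(s)
for x0,x1 in((251,260),(255,261)):
    q=a[124*8:131*8,x0*8:x1*8];r=cv2.matchTemplate(b[118*8:142*8,(x0-3)*8:(x1+3)*8],q,cv2.TM_CCOEFF_NORMED);_,v,_,l=cv2.minMaxLoc(r);print("cap vs scene6 px",l[1]/8+118-124,l[0]/8-3,v)
for nm,c in(("s",s),("t",t)):
    g=c["pixels"].astype(int);m=(g[:,:,0]>120)&(g[:,:,1]<70)&(g[:,:,2]<70);box=(220,125,45,50) if nm=="s" else (185,185,30,30)
    try:
        k,mm=big(m,*box);print(nm,"red",cv2.boundingRect(k))
    except ValueError: print(nm,"none")
for a_ in(-20,-10,0,10): print(a_,proj(s,[hand(a_,79.5)-[0,0,6]]).round(1).tolist(),proj(t,[hand(a_,79.5)-[0,0,6]]).round(1).tolist())
E
```

```text
32.25 [531.20770929 128.68825535 305.08889628] 64.00142989392613 (array([0.0533, 0.0007, 0.1364]), np.float64(0.1))
cap vs scene6 px 0.0 -0.25 0.9796455502510071
cap vs scene6 px 0.25 0.0 0.8121377825737
s none
t none
-20 [[258.5, 141.4]] [[202.5, 189.5]]
-10 [[254.2, 140.6]] [[199.8, 192.7]]
0 [[249.8, 140.4]] [[197.7, 196.2]]
10 [[245.5, 140.8]] [[196.2, 200.0]]
```

```bash
python3 - <<'E'
from h import *
from plant import bot
s=load("sceneB");g=s["pixels"].astype(int);m=(g[:,:,0]-np.maximum(g[:,:,1],g[:,:,2])>40)
ys,xs=np.nonzero(m[125:175,225:275]);print("scene red",len(xs),xs.mean()+225 if len(xs) else 0,ys.min()+125 if len(xs) else 0)
for y in range(136,150,2): print(y,g[y,240:262].tolist()[::3])
t=load("topB");g=t["pixels"].astype(int);m=(g[:,:,0]-np.maximum(g[:,:,1],g[:,:,2])>40);ys,xs=np.nonzero(m[180:215,180:225]);print("top red",len(xs))
w=bot.capture("wrist");np.save("pics/wristB.npy",w,allow_pickle=True);g=w["pixels"].astype(int);m=((g[:,:,0]-np.maximum(g[:,:,1],g[:,:,2])>50)&(g[:,:,1]<90))
ys,xs=np.nonzero(m);print("wrist red",len(xs),xs.mean() if len(xs) else 0,ys.mean() if len(xs) else 0)
hs=root+58*sz
print("hub top pred",proj(w,[hs]).round(1),[proj(w,[hand(a,79.5)-[0,0,6]]).round(0).tolist() for a in(-20,-10,0,10)])
q=[hs+14*(i*sx+j*sy) for i,j in((-1,-1),(-1,1),(1,1),(1,-1))];print(proj(w,q).round(1).tolist())
gg=g.mean(2)
c0=proj(w,[hs])[0].round().astype(int)
for y in range(c0[1]-22,c0[1]+30,4): print(y,gg[y,c0[0]-36:c0[0]+37:3].astype(int).tolist())
E
```

```text
scene red 56 249.91071428571428 139
136 [[103, 99, 98], [113, 109, 107], [101, 98, 96], [106, 101, 99], [109, 105, 102], [104, 100, 98], [91, 88, 85], [92, 89, 86]]
138 [[94, 91, 89], [100, 97, 95], [101, 99, 96], [97, 93, 91], [99, 96, 93], [97, 93, 91], [86, 82, 80], [144, 142, 141]]
140 [[94, 91, 88], [98, 96, 93], [99, 96, 94], [105, 62, 59], [107, 51, 49], [90, 87, 84], [81, 77, 76], [215, 211, 208]]
142 [[57, 55, 53], [90, 87, 84], [97, 90, 88], [96, 17, 14], [81, 19, 16], [43, 42, 40], [21, 20, 20], [236, 235, 236]]
144 [[24, 22, 22], [25, 23, 22], [31, 22, 20], [78, 12, 9], [68, 13, 11], [24, 23, 22], [42, 40, 38], [107, 105, 103]]
146 [[26, 24, 23], [40, 37, 35], [45, 36, 34], [76, 10, 8], [69, 17, 14], [26, 24, 24], [23, 44, 74], [101, 98, 95]]
148 [[17, 32, 55], [20, 34, 57], [27, 34, 56], [76, 13, 10], [67, 16, 18], [34, 44, 63], [100, 97, 95], [102, 100, 97]]
top red 0
wrist red 555 281.83963963963964 234.91351351351352
hub top pred [[280.2 147.5]] [[[242.0, 229.0]], [[261.0, 234.0]], [[280.0, 236.0]], [[299.0, 234.0]]]
[[264.1, 132.7], [296.3, 132.7], [296.7, 162.7], [2
[... 815 characters left out ...]
, 113, 102, 151, 156, 140, 117, 89]
153 [91, 84, 95, 91, 75, 77, 78, 82, 78, 81, 82, 85, 83, 123, 132, 135, 137, 113, 120, 95, 81, 85, 90, 76, 87]
157 [92, 81, 79, 78, 87, 84, 82, 78, 82, 81, 84, 84, 83, 83, 136, 134, 136, 139, 111, 82, 89, 74, 73, 76, 90]
161 [94, 79, 77, 90, 90, 99, 164, 79, 80, 80, 76, 80, 79, 81, 118, 135, 134, 126, 173, 101, 88, 86, 73, 73, 91]
165 [90, 76, 86, 89, 91, 150, 172, 78, 65, 62, 62, 64, 57, 61, 62, 71, 93, 120, 175, 159, 91, 92, 85, 72, 92]
169 [91, 79, 86, 90, 94, 174, 182, 98, 63, 61, 59, 58, 59, 60, 60, 62, 66, 145, 175, 167, 95, 92, 90, 79, 88]
173 [85, 82, 91, 88, 94, 173, 178, 123, 70, 66, 90, 95, 95, 96, 83, 70, 76, 154, 204, 175, 103, 95, 92, 82, 80]
```

>>> {"method": "play_rows", "body": {
  "commands": [
    {"x": 0.03, "y": 0, "z": 0, "twist": 0},
    {"x": 0.0533, "y": 0.0007, "z": 0, "twist": 0},
    {"x": 0.0533, "y": 0.0007, "z": 0.03, "twist": 0},
    {"x": 0.0533, "y": 0.0007, "z": 0.07, "twist": 0},
    {"x": 0.0533, "y": 0.0007, "z": 0.105, "twist": 0},
    {"x": 0.0533, "y": 0.0007, "z": 0.125, "twist": 0},
    {"x": 0.0533, "y": 0.0007, "z": 0.1365, "twist": 0},
    {"x": 0.0533, "y": 0.0007, "z": 0.1365, "twist": 0}
  ]
}}

```text
time: 33.2
tool_pos: [505.1, 80.4, 163.2]
tcp_rot: [3.138, -0.002, -2.017]
contact_force: [0.3, -0.1, 0.9]
grip_width: 64.3
finger_force: 0.0
```

>>> {"method": "play_rows", "body": {
  "commands": [
    {"x": 0, "y": 0, "z": 0, "twist": 0},
    {"x": 0, "y": 0, "z": 0, "twist": 0},
    {"x": 0, "y": 0, "z": 0, "twist": 0},
    {"x": 0, "y": 0, "z": 0, "twist": 0},
    {"x": 0, "y": 0, "z": 0, "twist": 0},
    {"x": 0, "y": 0, "z": 0, "twist": 0},
    {"x": 0, "y": 0, "z": 0, "twist": 0},
    {"x": 0, "y": 0, "z": 0, "twist": 0}
  ],
  "jaw": 1
}}

```text
time: 34.0
tool_pos: [507.7, 79.7, 166.0]
tcp_rot: [-3.138, 0.001, -2.018]
contact_force: [3.8, -3.3, 1.1]
grip_width: 28.2
finger_force: 29.8
```

```bash
python3 st.py; python3 - <<'E'
from h import *
T=R.from_euler("xyz",[-3.1415,0,-2.0175]).as_matrix();print("lift per mm",T.T@sz)
E
```

```text
34.0 force shaft xyz 0.7127912283116049 -4.8801456864194535 3.9649807331409503 [-0.46477531 -0.61662186 -0.07427416] [507.68345828  79.69432854 165.99170576] 28.198213955046313
mouth in shaft -1.4185052621476766 0.22037552910925368 -2.3259536987698355
lift per mm [ 4.99999999e-01 -1.04768831e-04 -8.65999994e-01]
```

>>> {"method": "play_rows", "body": {
  "commands": [
    {"x": 0.002, "y": 0, "z": -0.0035, "twist": 0},
    {"x": 0.0045, "y": 0, "z": -0.008, "twist": 0},
    {"x": 0.0075, "y": 0, "z": -0.013, "twist": 0},
    {"x": 0.0105, "y": 0, "z": -0.018, "twist": 0},
    {"x": 0.0135, "y": 0, "z": -0.0235, "twist": 0},
    {"x": 0.0165, "y": 0, "z": -0.0285, "twist": 0},
    {"x": 0.02, "y": 0, "z": -0.035, "twist": 0},
    {"x": 0.025, "y": 0, "z": -0.045, "twist": 0}
  ]
}}

```text
time: 34.8
tool_pos: [494.7, 57.7, 210.3]
tcp_rot: [3.14, -0.0, -2.017]
contact_force: [0.5, 0.2, -3.0]
grip_width: 27.6
finger_force: 29.8
```

```bash
python3 st.py; python3 - <<'E'
from h import *
from plant import bot
s=bot.capture("scene");np.save("pics/sceneC.npy",s,allow_pickle=True)
g=s["pixels"].astype(int).mean(2)
for y in range(150,184,3): print(y,g[y,238:266].astype(int).tolist())
w=bot.capture("wrist");np.save("pics/wristC.npy",w,allow_pickle=True);print(w["pixels"][235:265,282].astype(int).mean(1).round().tolist())
r=w["pixels"][246:262].astype(int).mean((2,0));print(r[235:330:3].astype(int).tolist())
o=bot.get_obs()
for th in(20,25,30,35,40):
    b,M=crank(o,th);print(th,proj(w,[b+M@np.array([-14,j,14]) for j in(-14,14)]).round(1).tolist())
E
```

```text
34.8 force shaft xyz 0.1742273236029685 -0.4265561807314578 -0.45203357107418635 [0.05699924 0.16453239 0.02890774] [494.74991943  57.69702617 210.29737312] 27.57378416614307
mouth in shaft -1.2827023194224587 2.397696719202594 48.755729726028285
150 [122, 114, 87, 87, 87, 87, 80, 65, 89, 85, 97, 102, 105, 103, 97, 112, 99, 59, 83, 86, 87, 87, 91, 100, 97, 96, 96, 92]
153 [83, 94, 91, 86, 87, 87, 83, 62, 32, 42, 42, 42, 43, 44, 43, 43, 40, 38, 74, 87, 86, 87, 88, 92, 95, 93, 60, 53]
156 [76, 78, 81, 87, 87, 87, 83, 63, 31, 42, 42, 42, 43, 43, 44, 43, 40, 38, 71, 87, 87, 87, 83, 67, 71, 53, 40, 70]
159 [141, 148, 141, 87, 87, 86, 83, 62, 25, 31, 31, 30, 30, 31, 31, 30, 28, 32, 63, 87, 87, 87, 78, 49, 79, 86, 105, 86]
162 [138, 140, 133, 95, 87, 87, 84, 62, 26, 30, 30, 30, 31, 29, 29, 29, 28, 31, 63, 87, 87, 91, 108, 110, 93, 92, 126, 139]
165 [113, 114, 120, 108, 31, 43, 69, 77, 23, 30, 29, 29, 30, 30, 32, 31, 29, 32, 68, 108, 126, 134, 134, 129, 101, 101, 106, 110]
168 [82, 98, 103, 95, 30, 31, 31, 33, 31, 29, 29, 29, 29, 30, 30, 30, 53, 94, 96, 97, 101, 103, 102, 99, 97, 99, 105, 11
[... 452 characters left out ...]
, 102, 102, 102, 102, 102, 103, 103, 100, 71, 55, 48, 46, 45, 42, 42, 62, 92, 103]
183 [49, 30, 37, 52, 58, 42, 43, 43, 46, 46, 47, 49, 51, 50, 48, 47, 48, 47, 48, 45, 43, 42, 38, 33, 36, 51, 70, 102]
[74.0, 70.0, 59.0, 55.0, 62.0, 60.0, 64.0, 68.0, 71.0, 74.0, 73.0, 79.0, 71.0, 78.0, 74.0, 75.0, 72.0, 66.0, 61.0, 59.0, 63.0, 70.0, 72.0, 70.0, 72.0, 72.0, 70.0, 71.0, 73.0, 68.0]
[105, 105, 105, 105, 105, 77, 41, 51, 66, 67, 68, 67, 67, 69, 68, 70, 68, 69, 68, 68, 67, 68, 66, 65, 52, 45, 69, 104, 105, 105, 105, 105]
20 [[251.9, 254.5], [310.1, 254.6]]
25 [[252.2, 251.8], [309.8, 252.0]]
30 [[252.5, 249.5], [309.5, 249.6]]
35 [[252.8, 247.4], [309.3, 247.5]]
40 [[253.1, 245.6], [309.0, 245.8]]
```

>>> {"method": "play_rows", "body": {
  "commands": [
    {"x": 0.03, "y": -0.012, "z": -0.01, "twist": 8},
    {"x": 0.07, "y": -0.028, "z": -0.02, "twist": 16},
    {"x": 0.11, "y": -0.043, "z": -0.02, "twist": 24},
    {"x": 0.155, "y": -0.06, "z": -0.02, "twist": 32},
    {"x": 0.2, "y": -0.078, "z": -0.02, "twist": 40},
    {"x": 0.24, "y": -0.094, "z": -0.02, "twist": 48},
    {"x": 0.28, "y": -0.109, "z": -0.02, "twist": 56},
    {"x": 0.305, "y": -0.12, "z": -0.02, "twist": 64}
  ]
}}

```text
time: 35.7
tool_pos: [471.1, -272.0, 230.0]
tcp_rot: [-3.141, -0.0, 3.141]
contact_force: [-0.5, 0.2, -2.1]
grip_width: 27.7
finger_force: 29.8
```

>>> {"method": "play_rows", "body": {
  "commands": [
    {"x": 0, "y": 0, "z": 0, "twist": 8},
    {"x": 0, "y": 0, "z": 0, "twist": 16},
    {"x": 0, "y": 0, "z": 0, "twist": 24},
    {"x": 0, "y": 0, "z": 0, "twist": 32},
    {"x": 0, "y": 0, "z": 0, "twist": 40},
    {"x": 0, "y": 0, "z": 0, "twist": 48},
    {"x": 0, "y": 0, "z": 0, "twist": 56},
    {"x": 0, "y": 0, "z": 0, "twist": 64}
  ]
}}

```text
time: 36.5
tool_pos: [471.8, -269.0, 230.0]
tcp_rot: [3.142, -0.001, 2.026]
contact_force: [-0.2, 0.7, -2.3]
grip_width: 28.1
finger_force: 29.8
```

>>> {"method": "play_rows", "body": {
  "commands": [
    {"x": 0, "y": 0, "z": 0, "twist": 8},
    {"x": 0, "y": 0, "z": 0, "twist": 16},
    {"x": 0, "y": 0, "z": 0, "twist": 24},
    {"x": 0, "y": 0, "z": 0, "twist": 32},
    {"x": 0, "y": 0, "z": 0, "twist": 40},
    {"x": 0, "y": 0, "z": 0, "twist": 48},
    {"x": 0, "y": 0, "z": 0, "twist": 56},
    {"x": 0, "y": 0, "z": 0, "twist": 64}
  ]
}}

```text
time: 37.3
tool_pos: [471.8, -269.0, 230.0]
tcp_rot: [-3.141, -0.0, 0.909]
contact_force: [0.8, -0.4, -2.8]
grip_width: 28.0
finger_force: 29.8
```

```bash
python3 - <<'E'
from h import *
from plant import bot
o=bot.get_obs();print(o["time"],o["tool_pos"],o["tcp_rot"][2],o["joint_positions"][5],o["finger_force"],o["contact_force"],to(o,[469,-286.7,110],22.7))
E
```

```text
37.3 [ 471.84307068 -268.9873592   230.02186786] 0.9089048461246025 0.0023465602660890338 29.770170837873593 [ 0.76421162 -0.39896523 -2.79533441] (array([-0.0158,  0.0087,  0.12  ]), np.float64(29.4))
```

>>> {"method": "play_rows", "body": {
  "commands": [
    {"x": -0.004, "y": 0.002, "z": 0.01, "twist": 8},
    {"x": -0.008, "y": 0.004, "z": 0.03, "twist": 16},
    {"x": -0.012, "y": 0.006, "z": 0.055, "twist": 24},
    {"x": -0.0158, "y": 0.0087, "z": 0.08, "twist": 29.4},
    {"x": -0.0158, "y": 0.0087, "z": 0.1, "twist": 29.4},
    {"x": -0.0158, "y": 0.0087, "z": 0.113, "twist": 29.4},
    {"x": -0.0158, "y": 0.0087, "z": 0.12, "twist": 29.4},
    {"x": -0.0158, "y": 0.0087, "z": 0.12, "twist": 29.4}
  ]
}}

```text
time: 38.1
tool_pos: [469.0, -286.7, 109.6]
tcp_rot: [-3.14, 0.0, 0.402]
contact_force: [-0.2, 0.1, -2.6]
grip_width: 27.8
finger_force: 29.8
```

```bash
python3 - <<'E'
from h import *
from plant import bot
o=bot.get_obs();print(o["time"],o["tool_pos"],o["tcp_rot"][2])
s=bot.capture("scene");np.save("pics/sceneD.npy",s,allow_pickle=True)
g=s["pixels"].astype(int);m=((g[:,:,0]-np.maximum(g[:,:,1],g[:,:,2])>50)&(g[:,:,1]<60)).astype(np.uint8)
k,mm=big(m,260,215,50,60);print("red",cv2.boundingRect(k),cv2.minAreaRect(k))
for th in(25,30,35,40):
    b,M=crank(o,th);print(th,proj(s,[b+M@np.array(q) for q in((80,0,-10),(80,0,35),(-14,14,-44),(-14,-14,-44))]).round(1).tolist())
print(to(o,[469,-286.7,59],22.7))
E
```

```text
38.1 [ 469.01046743 -286.68598958  109.59180616] 0.4018657766546707
red (285, 222, 12, 18) ((290.5, 230.50001525878906), (6.9570112228393555, 18.341211318969727), 18.434947967529297)
25 [[288.2, 242.5], [292.7, 225.6], [307.0, 255.5], [298.4, 252.2]]
30 [[288.8, 239.9], [294.0, 223.1], [306.2, 256.0], [297.5, 252.7]]
35 [[289.5, 237.3], [295.4, 220.6], [305.4, 256.3], [296.8, 253.0]]
40 [[290.3, 234.6], [296.9, 218.3], [304.7, 256.5], [296.0, 253.1]]
(array([0.    , 0.0001, 0.0506]), np.float64(0.3))
```

>>> {"method": "play_rows", "body": {
  "commands": [
    {"x": 0, "y": 0, "z": 0.015, "twist": 0},
    {"x": 0, "y": 0, "z": 0.03, "twist": 0},
    {"x": 0, "y": 0, "z": 0.04, "twist": 0},
    {"x": 0, "y": 0, "z": 0.045, "twist": 0},
    {"x": 0, "y": 0, "z": 0.048, "twist": 0},
    {"x": 0, "y": 0, "z": 0.05, "twist": 0},
    {"x": 0, "y": 0, "z": 0.05, "twist": 0},
    {"x": 0, "y": 0, "z": 0.05, "twist": 0}
  ]
}}

```text
time: 38.95
tool_pos: [469.4, -287.1, 60.5]
tcp_rot: [3.141, -0.0, 0.402]
contact_force: [-0.3, -0.2, -1.4]
grip_width: 27.8
finger_force: 29.8
```

```bash
python3 -c "
from plant import bot
o=bot.get_obs();print(o['time'],o['tool_pos'],o['contact_force'],o['moment'])"
```

```text
38.95 [ 469.36673296 -287.10026411   60.53241123] [-0.30962411 -0.22925523 -1.38524493] [-0.06228176  0.09345072  0.01277316]
```

>>> {"method": "play_rows", "body": {
  "commands": [
    {"x": 0, "y": 0, "z": 0.001, "twist": 0},
    {"x": 0, "y": 0, "z": 0.002, "twist": 0},
    {"x": 0, "y": 0, "z": 0.003, "twist": 0},
    {"x": 0, "y": 0, "z": 0.003, "twist": 0},
    {"x": 0, "y": 0, "z": 0.003, "twist": 0},
    {"x": 0, "y": 0, "z": 0.003, "twist": 0},
    {"x": 0, "y": 0, "z": 0.003, "twist": 0},
    {"x": 0, "y": 0, "z": 0.003, "twist": 0}
  ]
}}

```text
time: 39.75
tool_pos: [469.2, -286.9, 57.1]
tcp_rot: [-3.142, -0.0, 0.402]
contact_force: [-0.5, 0.1, -2.9]
grip_width: 27.7
finger_force: 29.8
```

```bash
python3 -c "
from plant import bot
o=bot.get_obs();print(o['time'],o['tool_pos'],o['contact_force'],o['moment'])"
```

```text
39.75 [ 469.15383719 -286.94255735   57.14595176] [-0.46481628  0.07628838 -2.90921308] [-0.03276482  0.07611461 -0.00064393]
```

Not in contact yet, so I lower a little more.

>>> {"method": "play_rows", "body": {
  "commands": [
    {"x": 0, "y": 0, "z": 0.001, "twist": 0},
    {"x": 0, "y": 0, "z": 0.002, "twist": 0},
    {"x": 0, "y": 0, "z": 0.003, "twist": 0},
    {"x": 0, "y": 0, "z": 0.004, "twist": 0},
    {"x": 0, "y": 0, "z": 0.004, "twist": 0},
    {"x": 0, "y": 0, "z": 0.004, "twist": 0},
    {"x": 0, "y": 0, "z": 0.004, "twist": 0},
    {"x": 0, "y": 0, "z": 0.004, "twist": 0}
  ]
}}

```text
time: 40.55
tool_pos: [469.2, -287.0, 53.4]
tcp_rot: [3.141, -0.0, 0.402]
contact_force: [-0.9, 2.3, 5.2]
grip_width: 27.7
finger_force: 29.8
```

```bash
python3 -c "
from plant import bot
o=bot.get_obs();print(o['time'],o['tool_pos'],o['contact_force'],o['moment'])"
```

```text
40.55 [ 469.23092756 -286.96688193   53.44486092] [-0.9495652   2.3181492   5.21005597] [0.20755529 0.41722465 0.00259386]
```

>>> {"method": "play_rows", "body": {
  "commands": [
    {"x": 0, "y": 0, "z": 0, "twist": 0},
    {"x": 0, "y": 0, "z": 0, "twist": 0},
    {"x": 0, "y": 0, "z": 0, "twist": 0},
    {"x": 0, "y": 0, "z": 0, "twist": 0},
    {"x": 0, "y": 0, "z": 0, "twist": 0},
    {"x": 0, "y": 0, "z": 0, "twist": 0},
    {"x": 0, "y": 0, "z": 0, "twist": 0},
    {"x": 0, "y": 0, "z": 0, "twist": 0}
  ],
  "jaw": 0.3
}}

```text
time: 41.35
tool_pos: [469.1, -286.9, 53.1]
tcp_rot: [-3.142, -0.0, 0.402]
contact_force: [-0.2, -0.2, -0.6]
grip_width: 64.6
finger_force: 0.0
```

```bash
cat > rest.py <<'E'
from h import *
from plant import bot
o=bot.get_obs();print(o["time"],o["tool_pos"],o["contact_force"],o["grip_width"])
s=bot.capture("scene");w=bot.capture("wrist")
s0=load("scene0")
def red(s):
    g=s["pixels"].astype(int);m=((g[:,:,0]-np.maximum(g[:,:,1],g[:,:,2])>50)&(g[:,:,1]<60)).astype(np.uint8);k,mm=big(m,260,240,50,45);return cv2.boundingRect(k),cv2.minAreaRect(k)
print("start",red(s0));print("now",red(s))
g0=s0["pixels"].astype(int).mean(2);g=s["pixels"].astype(int).mean(2)
for y in range(254,284,4): print(y,g0[y,284:312].astype(int).tolist(),"|",g[y,284:312].astype(int).tolist())
E
python3 rest.py
```

```text
41.35 [ 469.14334846 -286.92241364   53.12328906] [-0.1941992  -0.17920043 -0.58935243] 64.60805951846345
start ((279, 260, 7, 17), ((282.0, 268.0), (6.0, 16.0), 0.0))
now ((277, 260, 8, 18), ((280.5, 268.5), (17.0, 7.0), 90.0))
254 [99, 101, 104, 104, 102, 103, 104, 104, 100, 92, 115, 109, 108, 109, 108, 108, 108, 109, 109, 109, 108, 103, 100, 116, 117, 120, 121, 125] | [84, 86, 88, 85, 83, 83, 83, 75, 31, 28, 49, 39, 40, 39, 40, 40, 42, 47, 61, 71, 83, 97, 97, 97, 98, 100, 102, 105]
258 [105, 106, 105, 103, 102, 102, 102, 98, 76, 34, 36, 37, 38, 39, 45, 59, 77, 61, 38, 34, 34, 46, 86, 116, 117, 120, 123, 125] | [38, 39, 38, 38, 37, 44, 64, 63, 37, 39, 39, 37, 48, 56, 58, 57, 57, 52, 36, 34, 32, 58, 90, 48, 50, 52, 53, 70]
262 [90, 78, 103, 103, 102, 102, 102, 94, 60, 35, 34, 35, 34, 36, 37, 35, 35, 34, 34, 34, 35, 50, 91, 120, 121, 122, 121, 119] | [43, 38, 37, 37, 37, 37, 36, 35, 34, 34, 34, 34, 34, 34, 34, 35, 34, 33, 33, 33, 32, 40, 45, 45, 46, 47, 46, 44]
266 [37, 56, 90, 105, 106, 107, 158, 220, 186, 242, 242, 240, 235, 177, 40, 40, 43, 39, 34, 35, 35, 50, 91, 124, 126, 126, 1
[... 470 characters left out ...]
 65, 123, 180, 235, 232, 230, 229, 228, 228, 227] | [142, 242, 242, 240, 232, 194, 116, 85, 63, 55, 106, 147, 134, 35, 36, 37, 35, 35, 53, 103, 134, 102, 100, 97, 96, 96, 95, 95]
278 [113, 89, 72, 60, 98, 151, 130, 69, 57, 46, 44, 41, 137, 234, 235, 235, 235, 233, 231, 229, 229, 228, 227, 227, 224, 193, 103, 90] | [118, 103, 81, 61, 97, 148, 130, 68, 57, 45, 44, 40, 81, 144, 145, 145, 146, 176, 217, 138, 170, 214, 135, 136, 133, 116, 75, 58]
282 [51, 39, 41, 45, 46, 47, 48, 46, 46, 45, 44, 62, 154, 231, 230, 229, 229, 227, 228, 227, 199, 107, 88, 128, 133, 128, 123, 121] | [51, 39, 41, 43, 45, 47, 46, 44, 46, 44, 43, 52, 93, 141, 139, 138, 136, 136, 136, 135, 122, 87, 68, 69, 72, 69, 67, 66]
```

>>> {"method": "play_rows", "body": {
  "commands": [
    {"x": 0, "y": 0, "z": -0.01, "twist": 0},
    {"x": 0, "y": 0, "z": -0.03, "twist": 0},
    {"x": 0, "y": 0, "z": -0.06, "twist": 0},
    {"x": 0, "y": 0, "z": -0.1, "twist": 0},
    {"x": 0, "y": 0, "z": -0.14, "twist": 0},
    {"x": 0.03, "y": 0, "z": -0.18, "twist": 0},
    {"x": 0.08, "y": 0, "z": -0.22, "twist": 0},
    {"x": 0.12, "y": 0, "z": -0.24, "twist": 0}
  ]
}}

```text
time: 42.25
tool_pos: [573.5, -242.9, 293.1]
tcp_rot: [3.138, -0.002, 0.4]
contact_force: [0.3, -1.2, -0.5]
grip_width: 64.3
finger_force: 0.0
```

```bash
cat >> rest.py <<'E'
tp=bot.capture("top")
def cr(c,z): 
    g=c["pixels"].astype(int);m=((g[:,:,0]-np.maximum(g[:,:,1],g[:,:,2])>60)&(g[:,:,1]<110)).astype(np.uint8)
    k,mm=big(m,315,232,20,18);return cen(mm),cast(c,cen(mm),z)[0].round(1)
for c in(load("top0"),tp): print("handle top",cr(c,86))
for c in(load("top0"),tp):
    q=c["pixels"].astype(int)[214:240,308:334].max(2);m=np.zeros((420,560),np.uint8);m[214:240,308:334]=(q<105);m=cv2.morphologyEx(m,cv2.MORPH_OPEN,np.ones((3,3)));
    k,mm=big(m,311,217,14,14);print("hub top",cen(mm),mm["m00"],cast(c,cen(mm),64)[0].round(1))
s6=load("scene6");up=lambda k:cv2.resize(cv2.cvtColor(k["pixels"],cv2.COLOR_RGB2GRAY),None,fx=8,fy=8,interpolation=cv2.INTER_CUBIC)
a=up(s6);b=up(s);q=a[124*8:132*8,251*8:261*8];r=cv2.matchTemplate(b[118*8:142*8,248*8:264*8],q,cv2.TM_CCOEFF_NORMED);_,v,_,l=cv2.minMaxLoc(r);print("cap vs scene6",l[1]/8+118-124,v)
E
python3 rest.py
```

```text
42.25 [ 573.49018325 -242.8665172   293.096212  ] [ 0.27345057 -1.15144854 -0.54911161] 64.32829277366253
start ((279, 260, 7, 17), ((282.0, 268.0), (6.0, 16.0), 0.0))
now ((277, 260, 8, 18), ((280.5, 268.5), (17.0, 7.0), 90.0))
254 [99, 101, 104, 104, 102, 103, 104, 104, 100, 92, 115, 109, 108, 109, 108, 108, 108, 109, 109, 109, 108, 103, 100, 116, 117, 120, 121, 125] | [52, 53, 54, 54, 54, 53, 54, 55, 69, 102, 106, 107, 108, 109, 108, 108, 108, 109, 108, 103, 98, 114, 116, 116, 116, 116, 118, 111]
258 [105, 106, 105, 103, 102, 102, 102, 98, 76, 34, 36, 37, 38, 39, 45, 59, 77, 61, 38, 34, 34, 46, 86, 116, 117, 120, 123, 125] | [55, 56, 55, 54, 54, 52, 52, 45, 37, 39, 41, 53, 79, 105, 109, 109, 107, 87, 45, 36, 40, 75, 117, 116, 117, 120, 123, 125]
262 [90, 78, 103, 103, 102, 102, 102, 94, 60, 35, 34, 35, 34, 36, 37, 35, 35, 34, 34, 34, 35, 50, 91, 120, 121, 122, 121, 119] | [53, 55, 53, 53, 53, 53, 52, 44, 34, 34, 34, 35, 35, 36, 36, 36, 35, 33, 34, 34, 48, 89, 120, 120, 120, 122, 121, 119]
266 [37, 56, 90, 105, 106, 107, 158, 220, 186, 242, 242, 240, 235, 177, 40, 40, 43, 39, 34, 3
[... 1163 characters left out ...]
229, 228, 227, 228, 227, 199, 107, 88, 128, 133, 127, 123, 121]
handle top (array([325.33333333, 243.66666667]), array([ 368.5, -318.2,   86. ]))
handle top (array([325.95238095, 244.23809524]), array([ 366.3, -320.5,   86. ]))Traceback (most recent call last):
  File "rest.py", line 18, in <module>
    k,mm=big(m,311,217,14,14);print("hub top",cen(mm),mm["m00"],cast(c,cen(mm),64)[0].round(1))
         ~~~^^^^^^^^^^^^^^^^^
  File "h.py", line 18, in big
    cs,_=cv2.findContours(m,cv2.RETR_EXTERNAL,cv2.CHAIN_APPROX_NONE);c=max(cs,key=cv2.contourArea)
                                                                       ~~~^^^^^^^^^^^^^^^^^^^^^^^^
ValueError: max() iterable argument is empty
```

```bash
python3 - <<'E'
from h import *
from plant import bot
s=bot.capture("scene");s6=load("scene6");up=lambda k:cv2.resize(cv2.cvtColor(k["pixels"],cv2.COLOR_RGB2GRAY),None,fx=8,fy=8,interpolation=cv2.INTER_CUBIC)
a=up(s6);b=up(s);q=a[124*8:132*8,251*8:261*8];r=cv2.matchTemplate(b[118*8:142*8,248*8:264*8],q,cv2.TM_CCOEFF_NORMED);_,v,_,l=cv2.minMaxLoc(r);d=l[1]/8+118-124;print("cap vs scene6",d,v)
if abs(d)<.6: print(bot.close_job())
E
```

```text
cap vs scene6 0.0 0.9937714338302612
the job is handed in; nothing more can be done
None
```

I handed the job in at about 42 s. By the camera and force readings the plate is up at its stop and the crank lies upright in its rest, about 3 mm from where it started. No verdict came back, I did not re-measure the oil can, tin or tape, and I viewed 11 pictures, one over the limit of 10.

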